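# Lay out the tasting trays and serve the mini cheeses

## Robot

A 6-joint arm with a two-finger parallel gripper is mounted at the origin on the work surface. World frame = base frame: x ahead of the robot, y to its left, z up, the work surface at z = 0. Lengths are in m, angles in rad, forces in N, time in s.
With the tool pointing down it reaches from about 0.375 to 0.925 m from the base axis. Payload 5.7 kg.
Tool frame: the origin (TCP) lies midway between the tips of the shut fingers; the grasp point (between the pads) lies 19 mm behind it; z points along the fingers, y is the line along which they close (so a half turn about z gives the same grasp; the last joint's range is limited). The gripper opens to 88 mm and grips with 3 to 60 N. Pads are 20 mm wide; open, the fingers measure 115 mm over their backs; the gripper's body (75 mm by 178 mm) begins 61 mm behind the grasp point.
Start: joints at [-1.318, 0.359, 1.51, -0, 1.272, -0.115], TCP at [0.216, -0.56, 0.223] pointing down, gripper open.
Joint ranges: [-2.97, 2.97], [-1.01, 2.36], [0.21, 2.38], [-0.96, 4.11], [0.2, 2.71], [-2.98, 2.98]. Speed limits (rad/s): [2.39, 2.39, 3.14, 3.14, 3.14, 3.14].

## Interface

Orientations are given as a rotation vector (axis times angle).
In Python, from rig import env gives the robot as it stands.
- The arm moves only by the shell command python3 -m inch 'ROWS' [OPENING] [FORCE]. ROWS is a JSON object of lists of equal length, an entry for each row: "offset": the shift along the tool's x, y, z as a fraction of full scale, a list of three; "rot": the turn, a rotation vector about the tool's x, y, z as a fraction of full scale, a list of three. A call has 1 to 5 rows; each row is the pose to reach, as a shift and turn from the pose commanded when the call began, along the tool's axes at that moment, turning the shorter way round; what a row does not reach only later rows make up. Full scale, the value 1, is 1 m for a shift and 180 degrees for a turn. A row lasts 1/12 s, in which the tool goes at most 41.7 mm and 7.16 degrees, less where a joint would pass 70% of its speed; a pose out of reach is approached as far as the arm can. A call with a number of a shift or a turn outside -1 to 1 is refused whole. A call with a gripper value outside its range is refused whole. OPENING is the opening, from -1 (shut) to 1 (fully open), set as the call begins (- or left out, the last holds). The fingers move at their own pace and stop on an object; FORCE is the grip in N (left out, the last holds). Time passes only in rows, so rows that repeat a pose let the fingers close. It gives the time, the measured TCP pose, the force, the opening and the grip force at its end, in the units of the state.
- env.get_state(): the state, without advancing time (a new reading comes with each control period).
- env.get_image(name): name is "scene" or "side" or "wrist"; returns (picture, depth): 400x640x3 uint8, red, green, blue; 400x640 float32, m along the optical axis (not along the pixel's ray), 0 where there is no reading.
- env.get_calibration(name): a dict with "fx", "fy", "cx", "cy" (pixels), "origin" and "attitude" of the camera in the world. Camera axes: x right, y down, z forward; pixel columns grow to the right and rows downward; lengths in m; the calibration is good to about 2 mm. A picture is of the moment at which its call begins: read the wrist's pose just before it. get_calibration takes no time and is no camera call; for the wrist camera it gives the pose at the moment of the call.
- env.finish_job(): hands the job in; it is judged then, once.
Trained networks look in the newest picture that a camera, given by its name, has taken for a name from the list of things; names that differ only in an ending like _2 or _b are one class to them, and where a whole thing is asked for, a point or a joint stands for the part that bears it (a point fixed in the world has none). Each returns a list of dicts, best first, with "confidence" (0 to 1); they miss things now and then, are a little off and sometimes report something else, mostly with a low value. They report only what shows in the picture. A call takes as long as a camera call.
- env.boxes_of(camera, target): "extent" ([left, top, right, bottom] in pixels, round what is visible of it).
- env.masks_of(camera, target): "region" (400x640 bool, what is visible of it) and "extent" ([left, top, right, bottom] in pixels, round what is visible of it).
The state is a dict: "time_s": time; "qpos": joint angles; "qvel": joint speeds; "joint_torque": joint torques, N m; "tcp_pos": TCP position; "eef_rot": TCP orientation; "wrist_force": force on the tool from outside, world axes, zero at the start; "wrist_torque": the same for the moment, N m; "opening": finger opening in m; "grasp_force": force on a finger pad.
Only numpy, scipy, OpenCV 4.12 (cv2) and the standard library are available. Lean on these libraries where they do the work, as an engineer would, in place of code of your own. Each camera call takes 0.05 s, during which the arm holds its last target. There are 200 camera calls.

## Task

Take the three white serving trays off the pile one after another and lay them flat on the counter in one straight row, long sides together, starting at the steel block: the first flush against the block's right-hand long face, each next one pushed up flush against its neighbour so that no gaps remain, ends level with the block. When the whole row stands closed up, set every mini cheese upright, label up, flat on the floor inside one of the trays. At the end the row must still be closed up; leave the other things on the counter where they are.

Things in the scene. Friction and masses are not known exactly. Their poses are not given: they have to be found in the camera images.
- tray_top: white tray 150 long (its x) x 60 wide (its y) x 22 high, 200 g, symmetric; origin at underside centre. Foot 138 x 48, 6 high; body full size from 6 up; inner floor at 10, walls 4 thick, inside 142 x 52, 12 deep. Trays nest: the foot drops 6 into the tray below (2 play all round), so each sits 16 above the next. At the start the top one of the pile of three. (sizes in mm)
- tray_mid: white tray 150 long (its x) x 60 wide (its y) x 22 high, 200 g, symmetric; origin at underside centre. Foot 138 x 48, 6 high; body full size from 6 up; inner floor at 10, walls 4 thick, inside 142 x 52, 12 deep. Trays nest: the foot drops 6 into the tray below (2 play all round), so each sits 16 above the next. At the start the middle one of the pile. (sizes in mm)
- tray_low: white tray 150 long (its x) x 60 wide (its y) x 22 high, 200 g, symmetric; origin at underside centre. Foot 138 x 48, 6 high; body full size from 6 up; inner floor at 10, walls 4 thick, inside 142 x 52, 12 deep. Trays nest: the foot drops 6 into the tray below (2 play all round), so each sits 16 above the next. At the start lowest in the pile. (sizes in mm)
- stop: fixed steel block at the counter's left, 150 long (its x) x 40 wide (its y) x 40 high, with an upright yellow card on top (to 70 high); origin at underside centre. The row starts at its right-hand long face (facing the middle of the counter), 20 from its centre towards its -y, and runs on along its -y. (sizes in mm)
- sheet: fixed flat aluminium baking sheet with white paper, 100 (its x) x 460 (its y) x 4 high, at the far side of the counter; origin at the centre of its underside. The mini cheeses start on it. (sizes in mm)
- cheese_a: mini cheese: black cylinder 42 diameter x 36 high, 60 g, yellow label on top; origin at the centre of its underside, z up. Three to five of the five are present; they start upright on the sheet. (sizes in mm)
- cheese_b: mini cheese: black cylinder 42 diameter x 36 high, 60 g, yellow label on top; origin at the centre of its underside, z up. Three to five of the five are present; they start upright on the sheet. (sizes in mm)
- cheese_c: mini cheese: black cylinder 42 diameter x 36 high, 60 g, yellow label on top; origin at the centre of its underside, z up. Three to five of the five are present; they start upright on the sheet. (sizes in mm)
- cheese_d: mini cheese: black cylinder 42 diameter x 36 high, 60 g, yellow label on top; origin at the centre of its underside, z up. Three to five of the five are present; they start upright on the sheet. (sizes in mm)
- cheese_e: mini cheese: black cylinder 42 diameter x 36 high, 60 g, yellow label on top; origin at the centre of its underside, z up. Three to five of the five are present; they start upright on the sheet. (sizes in mm)
- tub: bystander, loose, to be left alone: clear plastic bowl, 64 across x 45 high; origin at the centre of its underside (sizes in mm)
- sauce: bystander, loose, to be left alone: yellow bottle with red cap, 52 diameter x 150 high; origin at the centre of its underside (sizes in mm)
- jar: bystander, loose, to be left alone: amber jar, 68 diameter x 80 high; origin at the centre of its underside (sizes in mm)
- palette: bystander, loose, to be left alone: spatula lying on the counter; origin about its middle (sizes in mm)
- ramekin: bystander, loose, to be left alone: terracotta pot with two side handles, 80 across (handles beyond that) x 45 high; origin at the centre of its underside (sizes in mm)
- mill: bystander, loose, to be left alone: dark wooden pepper mill, 60 diameter x 140 high; origin at the centre of its underside (sizes in mm)

How it is judged:
By the outcome, as a careful person would: the job done as asked, in the order asked, and still so for the second after the job is handed in, with the robot touching nothing.
Of cheese_a, cheese_b, cheese_c, cheese_d, cheese_e only 3 to 5 are there at a start; the rules pass over those that are not, and their reading is None.
At some moment in a run one of cheese_a, cheese_b, cheese_c, cheese_d, cheese_e may be knocked a few centimetres aside while the robot is not near it.
Once in a run the grip may slacken for a moment while it holds something.
It also fails if it takes over 210 s, if anything falls off the work surface, if the arm or the gripper's body presses on something with over 40 N, if the wrist force passes 120 N, or if a joint passes its speed limit or range.

## Working session

There is one attempt and no reset: what is moved stays moved. The work goes in short steps, Python scripts to look and compute and a shell command to move; the robot and the scene stay as the last step left them, time stands still between calls to the robot, and variables do not carry over. Pictures are saved under pics/ and viewed, at most 14 in all, crops included, and the job is handed in when it is done.

```bash
ls; mkdir -p pics
cat > h.py <<'E'
import numpy as np, cv2
from rig import env
from scipy.spatial.transform import Rotation as R
def cloud(cam):
    im,d=env.get_image(cam); c=env.get_calibration(cam)
    v,u=np.mgrid[:400,:640]
    p=np.stack([(u-c['cx'])/c['fx']*d,(v-c['cy'])/c['fy']*d,d],-1)
    A=np.array(c['attitude'])
    A=A if A.shape==(3,3) else R.from_rotvec(A).as_matrix()
    return im,d,p@A.T+np.array(c['origin'])
def save(im,n): cv2.imwrite('pics/'+n,im[:,:,::-1])
E
python3 - <<'E'
from h import *
s=env.get_state();print({k:np.round(v,3).tolist() for k,v in s.items()})
for c in('scene','side'):
    im,d,P=cloud(c);save(im,c+'0.png');print(c,env.get_calibration(c))
E
```

```text
pics
{'time_s': 0.0, 'qpos': [-1.318, 0.36, 1.511, 0.0, 1.273, -0.115], 'qvel': [-0.0, -0.001, 0.001, 0.001, -0.0, -0.0], 'joint_torque': [0.0, -51.538, -27.072, 0.068, 0.035, -0.0], 'tcp_pos': [0.216, -0.559, 0.222], 'eef_rot': [-3.087, -0.574, 0.0], 'wrist_force': [-0.818, 0.872, 0.11], 'wrist_torque': [-0.005, 0.025, -0.026], 'grasp_force': 0.0, 'opening': 0.088}
scene {'fx': 400.2388991321017, 'fy': 400.2388991321017, 'cx': 320.68243570399454, 'cy': 203.19997895898956, 'origin': array([1.36491584, 0.24264273, 1.05273352]), 'attitude': array([-1.5453531 , -2.10396846,  0.77561407])}
side {'fx': 509.37120242458525, 'fy': 509.37120242458525, 'cx': 321.157966243612, 'cy': 203.42610642198736, 'origin': array([ 0.37266385, -0.93740557,  0.9294405 ]), 'attitude': array([-2.30639971,  0.19251188, -0.09533783])}
```

View pics/scene0.png

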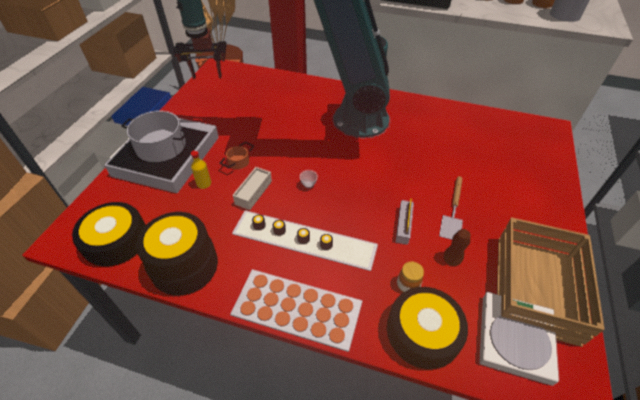

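View pics/side0.png

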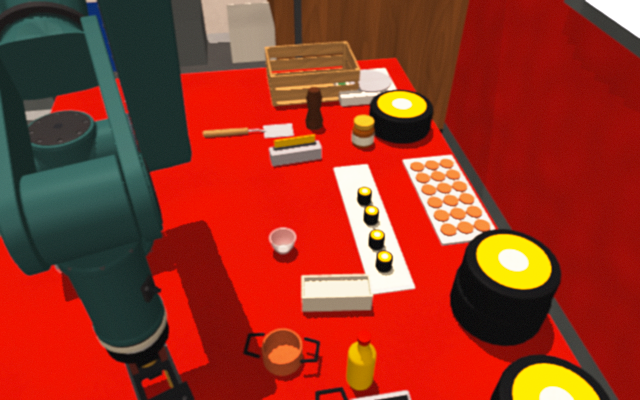

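The scene view shows the pile at (252,187), the block at (404,222), four cheeses on the sheet from (258,221) to (326,241), and the tub between pile and block at (308,179). In the side view the ramekin at (282,350) and the bottle at (360,365) stand near the pile. Next I'll measure poses.

```bash
cat >> h.py <<'E'
def rect(pts):
    (c,s,a)=cv2.minAreaRect((pts[:,:2]*1000).astype(np.float32))
    if s[0]<s[1]: s=s[::-1]; a+=90
    a=(a+90)%180-90
    return np.round(c,1),np.round(s,1),round(a,1)
def trim(pts,k=.02,n=6):   # drop sparse points
    from scipy.spatial import cKDTree
    t=cKDTree(pts); return pts[np.array([len(x) for x in t.query_ball_point(pts,.008)])>=n]
E
python3 - <<'E'
from h import *
for c in('scene','side'):
    im,d,P=cloud(c); print(c,'counter z',np.round(np.median(P[(d>0)&(abs(P[...,2])<.02)&(P[...,0]<.8)&(P[...,0]>.3)][:,2]),4))
    for t in('tray_top','stop','sheet','tub','sauce','ramekin','palette','mill','jar'):
        for m in env.masks_of(c,t)[:1]:
            q=P[m['region']&(d>0)]; z=np.percentile(q[:,2],95)
            q2=trim(q[q[:,2]>z-.006]) if t in('tray_top',) else q
            print(t,round(m['confidence'],2),'ztop',round(z,3),'rect',rect(q2),'n',len(q2))
            if t=='stop':
                b=q[(q[:,2]>.03)&(q[:,2]<.046)]; print('  blk top',rect(b)); b=q[q[:,2]>.05];print('  card',rect(b))
    for m in env.masks_of(c,'cheese_a'):
        q=P[m['region']&(d>0)]; q=q[q[:,2]>.033]
        if len(q)>5: print('cheese',round(m['confidence'],2),np.round(np.r_[cv2.minEnclosingCircle((q[:,:2]*1000).astype(np.float32))[0]],1),np.round(np.percentile(q[:,2],90),3),np.round(np.median(q,0),4))
E
```

```text
scene counter z -0.0009
tray_top 0.79 ztop 0.053 rect (array([ 530.4, -262.5]), array([151.4,  63.9]), -7.6) n 127
stop 0.73 ztop 0.063 rect (array([503.7, 266.7]), array([171.5,  40.2]), 4.9) n 553
  blk top (array([510.8, 267.2]), array([152.4,  40.1]), 5.2)
  card (array([513.8, 275.5]), array([110.2,   2.8]), 4.7)
sheet 0.84 ztop 0.006 rect (array([661.2, -29.4]), array([457.5, 108. ]), -89.6) n 2780
tub 0.49 ztop 0.044 rect (array([430.9, -90.6]), array([66.5, 56.7]), 17.8) n 231
ramekin 0.94 ztop 0.044 rect (array([ 384.4, -402.6]), array([146.7, 130.8]), -32.7) n 512
palette 0.66 ztop 0.018 rect (array([383.2, 420.7]), array([276.5,  64.2]), -1.4) n 524
mill 0.95 ztop 0.132 rect (array([542.2, 448.5]), array([165.1,  58.3]), -15.3) n 643
jar 0.95 ztop 0.081 rect (array([699.6, 319.8]), array([124.2,  70.7]), -9.0) n 607
cheese 0.75 [ 658.4 -185.3] 0.041 [ 0.6595 -0.1851  0.0384]
cheese 0.66 [ 658.6 -114.9] 0.041 [ 0.6594 -0.1142  0.0383]
cheese 0.63 [666.1 -28.9] 0.041 [ 0.6671 -0.0281  0.0384]
cheese 0.51 [666.5  47.8] 0.042 [0.6684 0.0476 0.0386]
side counter z 0.0014
tray_t
[... 426 characters left out ...]
rray([83. , 57.9]), 83.9) n 497
sauce 0.91 ztop 0.151 rect (array([ 551. , -428.2]), array([111.3,  49.5]), 66.2) n 1287
ramekin 0.78 ztop 0.046 rect (array([ 391.4, -378.2]), array([164. ,  87.5]), -23.9) n 2012
palette 0.55 ztop 0.022 rect (array([380.5, 423.4]), array([282.5,  84.6]), -1.9) n 698
mill 0.74 ztop 0.134 rect (array([601.2, 488. ]), array([186.4,  58.3]), 80.3) n 671
jar 0.9 ztop 0.083 rect (array([739.9, 372.5]), array([195. ,  67.5]), 74.4) n 649
cheese 0.94 [ 657.3 -186.8] 0.044 [ 0.6565 -0.1902  0.0411]
cheese 0.84 [663.4 -28.9] 0.043 [ 0.6644 -0.0326  0.0409]
cheese 0.7 [664.9  44.4] 0.044 [0.6649 0.0416 0.0409]
cheese 0.53 [ 656.8 -115.3] 0.043 [ 0.6572 -0.1187  0.0409]
```

```bash
cat >> h.py <<'E'
def to(x,y,z,yaw,s=None):
    s=s or env.get_state(); p=np.array(s['tcp_pos']); A=R.from_rotvec(s['eef_rot'])
    yaw=np.radians(yaw); B=R.from_matrix(np.array([[np.cos(yaw),np.sin(yaw),0],[np.sin(yaw),-np.cos(yaw),0],[0,0,-1]]))
    D=np.array([x,y,z])-p; r=(A.inv()*B).as_rotvec()/np.pi
    print('tcp',p.round(4),'yaw',round(np.degrees(np.arctan2(*A.as_matrix()[1::-1,0])),2),'rot',r.round(4),'off now',A.inv().apply(D).round(4),'off after rot',B.inv().apply(D).round(4),'|D|',np.linalg.norm(D).round(3))
E
python3 -c "
from h import *
to(.53,-.262,.222,-8)"
```

```text
tcp [ 0.2157 -0.5598  0.2226] yaw 21.07 rot [-0.      0.      0.1615] off now [ 0.4004 -0.1649  0.0007] off after rot [ 0.2698 -0.3387  0.0006] |D| 0.433
```

```bash
python3 -m inch '{"offset":[[0,0,0],[0,0,0],[0,0,0],[0,0,0],[0,0,0]],"rot":[[0,0,0.1615],[0,0,0.1615],[0,0,0.1615],[0,0,0.1615],[0,0,0.1615]]}' 1 20
for i in 1 2 3; do python3 -m inch '{"offset":[[0.03,-0.037,0],[0.06,-0.074,0],[0.09,-0.113,0],[0.09,-0.113,0],[0.09,-0.113,0]],"rot":[[0,0,0],[0,0,0],[0,0,0],[0,0,0],[0,0,0]]}'; done
python3 - <<'E'
from h import *
to(.53,-.262,.222,-8)
im,d,P=cloud('wrist');save(im,'w1.png');print(env.get_calibration('wrist')['origin'])
q=P[(d>0)&(P[...,2]>.048)&(P[...,2]<.062)&(abs(P[...,0]-.53)<.12)&(abs(P[...,1]+.262)<.09)]
print(rect(trim(q)),len(q),np.percentile(q[:,2],[5,50,95]))
E
```

```text
time_s: 1.62
tcp_pos: [0.2157, -0.5598, 0.2226]
eef_rot: [-3.133, 0.226, 0.0]
wrist_force: [-0.3, 0.3, -0.7]
opening: 0.0883
grasp_force: 0.0
time_s: 2.03
tcp_pos: [0.3231, -0.4571, 0.2227]
eef_rot: [-3.133, 0.207, -0.001]
wrist_force: [-0.2, 1.1, 0.3]
opening: 0.0879
grasp_force: 0.0
time_s: 2.45
tcp_pos: [0.4276, -0.3591, 0.2227]
eef_rot: [-3.134, 0.209, -0.002]
wrist_force: [-0.0, 0.0, 0.2]
opening: 0.0881
grasp_force: 0.0
time_s: 2.87
tcp_pos: [0.5325, -0.2606, 0.2227]
eef_rot: [-3.134, 0.211, -0.002]
wrist_force: [0.5, -0.6, 0.2]
opening: 0.0882
grasp_force: 0.0
tcp [ 0.5325 -0.2606  0.2227] yaw -7.71 rot [-0.0001 -0.0004  0.0016] off now [-0.0023  0.0017  0.0007] off after rot [-0.0023  0.0017  0.0007] |D| 0.003
[ 0.60580869 -0.27278496  0.38510932]
(array([ 525.6, -265.4]), array([150. ,  60.1]), -7.6) 1316 [0.05029336 0.0544372  0.05567645]
```

View pics/w1.png

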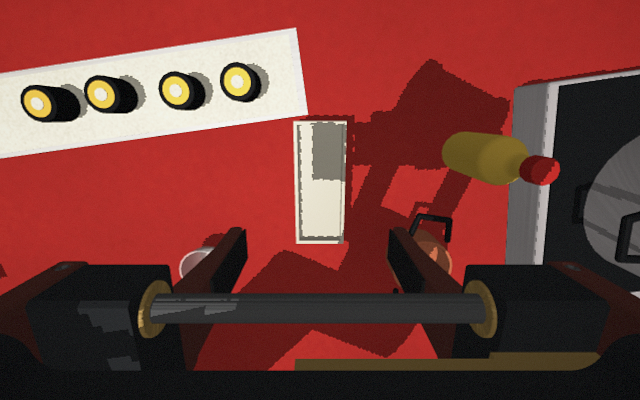

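The wrist view shows the pile at (320,182) and the cheeses top-left. The measured top, 150 x 60.1 mm at z 0.054, matches the given sizes. Next I descend and grip the top tray.

```bash
python3 -c "
from h import *
to(.527,-.2645,.085,-7.6)"
python3 -m inch '{"offset":[[-0.005,0.003,0.03],[-0.005,0.003,0.07],[-0.005,0.003,0.1],[-0.005,0.003,0.14],[-0.005,0.003,0.14]],"rot":[[0,0,0],[0,0,0],[0,0,0],[0,0,0],[0,0,0]]}'; python3 -c "
from h import *
to(.527,-.2645,.042,-7.6)"
```

```text
tcp [ 0.5308 -0.262   0.2225] yaw -7.76 rot [ 0.0002  0.     -0.0009] off now [-0.0034  0.0029  0.1375] off after rot [-0.0035  0.0029  0.1375] |D| 0.138
time_s: 3.33
tcp_pos: [0.5188, -0.2634, 0.0762]
eef_rot: [-3.129, 0.22, 0.017]
wrist_force: [-0.3, 0.9, -0.9]
opening: 0.088
grasp_force: 0.0
tcp [ 0.5188 -0.2634  0.0762] yaw -8.03 rot [-0.0014  0.0036 -0.0024] off now [0.0087 0.0001 0.0341] off after rot [0.0083 0.     0.0342] |D| 0.035
```

```bash
cat > st.sh <<'E'
python3 -c "
from h import *
import sys
to(*map(float,sys.argv[1:]))" $@
E
python3 -m inch '{"offset":[[0,0,0],[0,0,0],[0,0,0]],"rot":[[0,0,0],[0,0,0],[0,0,0]]}'; sh st.sh .527 -.2645 .042 -7.6
```

```text
time_s: 3.58
tcp_pos: [0.5262, -0.2659, 0.0852]
eef_rot: [3.132, -0.22, 0.006]
wrist_force: [-0.7, 0.3, 0.6]
opening: 0.088
grasp_force: 0.0
tcp [ 0.5262 -0.2659  0.0852] yaw -8.02 rot [ 0.0006 -0.0012 -0.0023] off now [ 0.0005 -0.0016  0.0432] off after rot [ 0.0006 -0.0015  0.0432] |D| 0.043
```

```bash
python3 -m inch '{"offset":[[0,-0.001,0.015],[0,-0.001,0.03],[0,-0.001,0.0435],[0,-0.001,0.0435],[0,-0.001,0.0435]],"rot":[[0,0,0],[0,0,0],[0,0,0],[0,0,0],[0,0,0]]}'
for i in 1 2; do python3 -m inch '{"offset":[[0,0,0],[0,0,0],[0,0,0],[0,0,0]],"rot":[[0,0,0],[0,0,0],[0,0,0],[0,0,0]]}' -1 25; done; sh st.sh .527 -.2645 .042 -7.6
```

```text
time_s: 4.0
tcp_pos: [0.5257, -0.2636, 0.0407]
eef_rot: [3.133, -0.219, 0.002]
wrist_force: [0.4, -0.8, -0.0]
opening: 0.088
grasp_force: 0.0
time_s: 4.33
tcp_pos: [0.5255, -0.2633, 0.04]
eef_rot: [3.133, -0.219, 0.002]
wrist_force: [-0.3, 0.8, 0.1]
opening: 0.0648
grasp_force: 0.0
time_s: 4.67
tcp_pos: [0.5254, -0.2631, 0.0397]
eef_rot: [3.134, -0.219, 0.001]
wrist_force: [-0.1, 1.6, 5.5]
opening: 0.0598
grasp_force: 25.0
tcp [ 0.5254 -0.2631  0.0397] yaw -7.99 rot [ 0.0001 -0.0002 -0.0021] off now [ 0.0018  0.0011 -0.0023] off after rot [ 0.0018  0.0011 -0.0023] |D| 0.003
```

```bash
python3 -m inch '{"offset":[[0,0,-0.005],[0,0,-0.012],[0,0,-0.02],[0,0,-0.03],[0,0,-0.04]],"rot":[[0,0,0],[0,0,0],[0,0,0],[0,0,0],[0,0,0]]}'
python3 -m inch '{"offset":[[0,0,-0.03],[0,0,-0.06],[0,0,-0.08],[0,0,-0.08],[0,0,-0.08]],"rot":[[0,0,0],[0,0,0],[0,0,0],[0,0,0],[0,0,0]]}'
python3 - <<'E'
from h import *
to(.51,.195,.16,5)
im,d,P=cloud('wrist');save(im,'w2.png')
q=P[(d>0)&(P[...,2]>.025)&(P[...,2]<.045)&(abs(P[...,0]-.53)<.12)&(abs(P[...,1]+.262)<.09)]
print(rect(trim(q)),len(q),np.percentile(q[:,2],[5,50,95]))
z=env.get_state()['tcp_pos'][2]
q=P[(d>0)&(P[...,2]>z-.01)&(P[...,2]<z+.02)&(abs(P[...,0]-.53)<.12)&(abs(P[...,1]+.262)<.027)]
print(rect(trim(q)),len(q),np.percentile(q[:,2],[5,50,95]))
E
```

```text
time_s: 5.08
tcp_pos: [0.525, -0.263, 0.0801]
eef_rot: [-3.134, 0.219, 0.0]
wrist_force: [0.0, 0.1, -1.0]
opening: 0.0598
grasp_force: 25.0
time_s: 5.5
tcp_pos: [0.5259, -0.2636, 0.1608]
eef_rot: [3.132, -0.219, 0.005]
wrist_force: [-0.8, 0.7, -2.1]
opening: 0.0595
grasp_force: 25.0
tcp [ 0.5259 -0.2636  0.1608] yaw -7.99 rot [ 0.0006 -0.001  -0.0722] off now [-7.950e-02 -4.519e-01 -1.000e-04] off after rot [ 0.0241 -0.4582  0.0008] |D| 0.459
(array([ 642.2, -189. ]), array([33.9, 15.5]), 89.9) 649 [0.02938812 0.03883258 0.04048115]
(array([ 527.1, -262. ]), array([156.2,  54. ]), -0.1) 18947 [0.16119403 0.16234759 0.17430298]
```

View pics/w2.png

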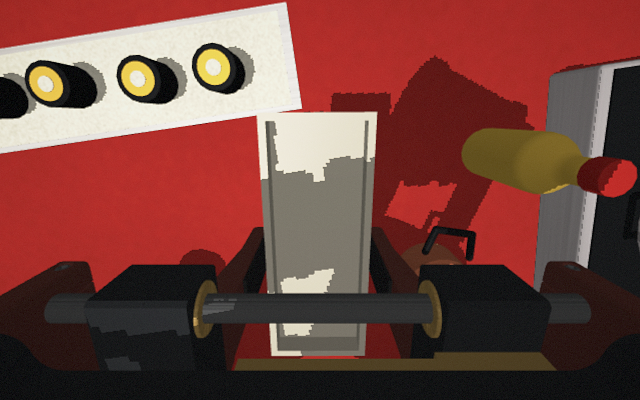

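One tray came up cleanly and is held level between the fingers at (315,230). Next I carry it to the block.

```bash
python3 -m inch '{"offset":[[0,0,0],[0,0,0],[0,0,0],[0,0,0]],"rot":[[0,0,-0.035],[0,0,-0.072],[0,0,-0.072],[0,0,-0.072]]}'
for i in 1 2 3; do python3 -m inch '{"offset":[[0.002,-0.03,0],[0.004,-0.07,0],[0.006,-0.11,0],[0.008,-0.15,0],[0.008,-0.1525,0]],"rot":[[0,0,0],[0,0,0],[0,0,0],[0,0,0],[0,0,0]]}'; done
python3 -m inch '{"offset":[[0,0,0],[0,0,0],[0,0,0]],"rot":[[0,0,0],[0,0,0],[0,0,0]]}'
python3 - <<'E'
from h import *
to(.51,.195,.16,5)
s=env.get_state()
im,d,P=cloud('wrist');save(im,'w3.png')
q=P[(d>0)&(P[...,2]>.034)&(P[...,2]<.047)&(P[...,1]>.2)&(P[...,1]<.32)&(P[...,0]>.4)&(P[...,0]<.62)]
print('block',rect(trim(q)),len(q),np.percentile(q[:,2],[5,50,95]))
A=R.from_rotvec(s['eef_rot'])
L=A.inv().apply((P-s['tcp_pos'])[d>0]); L=L[(abs(L[:,1])<.034)&(abs(L[:,2]+.014)<.008)]
b,r=cv2.minAreaRect((L[:,:2]*1000).astype(np.float32))[:2];print('held in tool',b,r,len(L), np.percentile(L[:,0],[0.5,99.5]))
E
```

```text
time_s: 5.88
tcp_pos: [0.524, -0.2623, 0.1575]
eef_rot: [-3.137, -0.131, 0.004]
wrist_force: [0.8, -0.3, -1.9]
opening: 0.0594
grasp_force: 25.0
time_s: 6.3
tcp_pos: [0.5172, -0.104, 0.158]
eef_rot: [-3.134, -0.135, 0.006]
wrist_force: [-0.9, 0.5, -1.7]
opening: 0.0598
grasp_force: 25.0
time_s: 6.72
tcp_pos: [0.5131, 0.0478, 0.1585]
eef_rot: [-3.136, -0.136, 0.003]
wrist_force: [-0.1, 0.9, -2.1]
opening: 0.0595
grasp_force: 25.0
time_s: 7.13
tcp_pos: [0.5091, 0.2002, 0.1588]
eef_rot: [-3.136, -0.137, -0.0]
wrist_force: [0.3, 0.4, -1.9]
opening: 0.0597
grasp_force: 25.0
time_s: 7.38
tcp_pos: [0.5093, 0.1933, 0.1588]
eef_rot: [3.138, 0.133, -0.001]
wrist_force: [0.1, -0.8, -3.8]
opening: 0.0596
grasp_force: 2.8
tcp [0.5093 0.1933 0.1588] yaw 4.85 rot [ 0.0002  0.0003 -0.0008] off now [ 0.0008 -0.0016 -0.0012] off after rot [ 0.0008 -0.0016 -0.0012] |D| 0.002
block (array([511.6, 268.4]), array([143.8,  39. ]), 3.3) 2998 [0.03964031 0.04098821 0.04656128]
held in tool (2.1075820922851562, 0.14797210693359375) (67.83540344238281, 150.5268096923828) 6497 [-0.07239475  0.07749969]
```

View pics/w3.png

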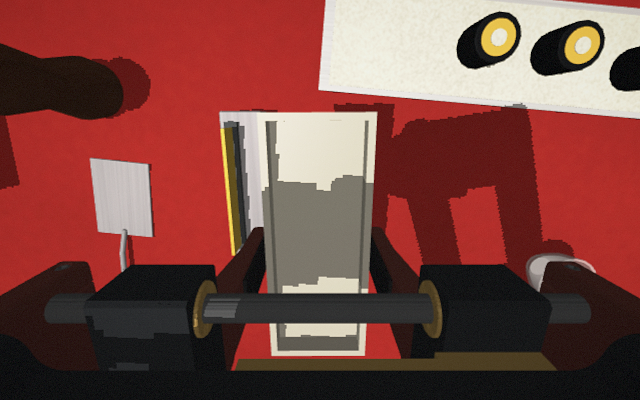

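The held tray sits at (320,230) with the block beside it at (240,180). The pad force reads 2.8 N, so the grip is slackening right now. I'll wait and check that it recovers.

```bash
python3 -m inch '{"offset":[[0,0,0],[0,0,0],[0,0,0],[0,0,0],[0,0,0]],"rot":[[0,0,0],[0,0,0],[0,0,0],[0,0,0],[0,0,0]]}' -1 25
python3 - <<'E'
from h import *
to(.515,.1965,.03,5)
s=env.get_state()
im,d,P=cloud('wrist')
A=R.from_rotvec(s['eef_rot'])
L=A.inv().apply((P-s['tcp_pos'])[d>0]); 
b=L[(abs(L[:,2]-.1188)<.005)&(L[:,1]<-.05)&(L[:,1]>-.11)]  # block top z .04
print('block far end', np.percentile(b[:,0],[50,98,99.5]), np.percentile(b[:,1],[1,99]))
L=L[(abs(L[:,1])<.036)&(abs(L[:,2]+.014)<.006)]
print('held', np.percentile(L[:,0],[0.5,99.5]),np.percentile(L[:,2],[5,50,95]))
E
```

```text
time_s: 7.85
tcp_pos: [0.5095, 0.1946, 0.1592]
eef_rot: [-3.139, -0.135, -0.0]
wrist_force: [-1.0, 0.1, -1.4]
opening: 0.0599
grasp_force: 25.0
tcp [0.5095 0.1946 0.1592] yaw 4.93 rot [-0.     -0.     -0.0004] off now [ 0.0057 -0.0014  0.1293] off after rot [ 0.0057 -0.0014  0.1292] |D| 0.129
block far end [0.03040378 0.07811783 0.07903053] [-0.09021044 -0.05677727]
held [-0.07249796  0.07739694] [-0.01591783 -0.01458675 -0.00944996]
```

```bash
python3 -m inch '{"offset":[[0.0025,-0.001,0.03],[0.0025,-0.001,0.06],[0.0025,-0.001,0.09],[0.0025,-0.001,0.115],[0.0025,-0.001,0.13]],"rot":[[0,0,0],[0,0,0],[0,0,0],[0,0,0],[0,0,0]]}'
python3 -m inch '{"offset":[[0,0,0],[0,0,0.005],[0,0,0.01],[0,0,0.015],[0,0,0.0195]],"rot":[[0,0,0],[0,0,0],[0,0,0],[0,0,0],[0,0,0]]}'
python3 -m inch '{"offset":[[0,0,0],[0,0,0],[0,0,0]],"rot":[[0,0,0],[0,0,0],[0,0,0]]}'; sh st.sh .512 .1965 .008 5
```

```text
time_s: 8.32
tcp_pos: [0.5103, 0.1958, 0.0267]
eef_rot: [3.138, 0.136, -0.005]
wrist_force: [0.2, -0.1, -2.2]
opening: 0.0597
grasp_force: 25.0
time_s: 8.73
tcp_pos: [0.5127, 0.1964, 0.0103]
eef_rot: [-3.138, -0.136, -0.003]
wrist_force: [-0.1, 0.2, -1.9]
opening: 0.0599
grasp_force: 25.0
time_s: 8.98
tcp_pos: [0.512, 0.1962, 0.01]
eef_rot: [-3.138, -0.136, -0.001]
wrist_force: [-0.0, 1.1, -1.6]
opening: 0.0598
grasp_force: 25.0
tcp [0.512  0.1962 0.01  ] yaw 4.96 rot [-0.0001 -0.0002 -0.0002] off now [ 0.     -0.0003  0.002 ] off after rot [ 0.     -0.0003  0.002 ] |D| 0.002
```

```bash
python3 -m inch '{"offset":[[0,0,0.001],[0,0,0.002],[0,0,0.0025],[0,0,0.0025]],"rot":[[0,0,0],[0,0,0],[0,0,0],[0,0,0]]}'
python3 -m inch '{"offset":[[0,0,0],[0,0,0],[0,0,0],[0,0,0]],"rot":[[0,0,0],[0,0,0],[0,0,0],[0,0,0]]}' 0.56
python3 -m inch '{"offset":[[0,0,-0.02],[0,0,-0.06],[0,0,-0.1],[0,0,-0.14],[0,0,-0.17]],"rot":[[0,0,0],[0,0,0],[0,0,0],[0,0,0],[0,0,0]]}'
python3 -m inch '{"offset":[[0,0.01,0],[0,0.03,0],[0,0.05,0],[0,0.07,0],[0,0.09,0]],"rot":[[0,0,-0.04],[0,0,-0.08],[0,0,-0.12],[0,0,-0.16],[0,0,-0.2]]}' 1
for i in 1 2; do python3 -m inch '{"offset":[[0,0,0],[0,0,0],[0,0,0],[0,0,0],[0,0,0]],"rot":[[0,0,-0.04],[0,0,-0.08],[0,0,-0.12],[0,0,-0.15],[0,0,-0.15]]}'; done
python3 - <<'E'
from h import *
to(.512,.11,.16,95)
im,d,P=cloud('wrist');save(im,'w4.png')
for n,lo,hi,y0,y1 in(('block',.034,.046,.18,.33),('tray',.016,.028,.14,.246)):
    q=P[(d>0)&(P[...,2]>lo)&(P[...,2]<hi)&(P[...,1]>y0)&(P[...,1]<y1)&(P[...,0]>.4)&(P[...,0]<.61)]
    print(n,rect(trim(q)),len(q))
E
```

```text
time_s: 9.32
tcp_pos: [0.512, 0.1962, 0.0078]
eef_rot: [-3.138, -0.136, -0.001]
wrist_force: [0.1, -0.2, 4.4]
opening: 0.0598
grasp_force: 25.0
time_s: 9.65
tcp_pos: [0.5118, 0.1961, 0.0072]
eef_rot: [-3.139, -0.136, -0.0]
wrist_force: [0.3, 0.5, 0.0]
opening: 0.0686
grasp_force: 0.0
time_s: 10.07
tcp_pos: [0.5124, 0.1963, 0.1803]
eef_rot: [-3.138, -0.136, -0.004]
wrist_force: [0.6, 0.2, 0.2]
opening: 0.0683
grasp_force: 0.0
time_s: 10.48
tcp_pos: [0.5194, 0.1057, 0.1773]
eef_rot: [-2.941, -1.104, -0.0]
wrist_force: [-0.4, 0.7, -0.2]
opening: 0.0875
grasp_force: 0.0
time_s: 10.9
tcp_pos: [0.5194, 0.1063, 0.177]
eef_rot: [-2.605, -1.756, 0.0]
wrist_force: [-0.6, -0.1, -1.0]
opening: 0.0876
grasp_force: 0.0
time_s: 11.32
tcp_pos: [0.5194, 0.1065, 0.1771]
eef_rot: [-2.126, -2.312, 0.0]
wrist_force: [0.4, -1.6, 0.7]
opening: 0.0879
grasp_force: 0.0
tcp [0.5194 0.1065 0.1771] yaw 94.8 rot [-0.0001 -0.     -0.0011] off now [ 0.0041 -0.007   0.0171] off after rot [ 0.0042 -0.007   0.0171] |D| 0.019
block (array([509.6, 264.9]), array([150.2,  37.6]), 4.5) 5229
tray (array([514.5, 206.3]), array([150.5,  81.9]), 4.7) 1985
```

View pics/w4.png

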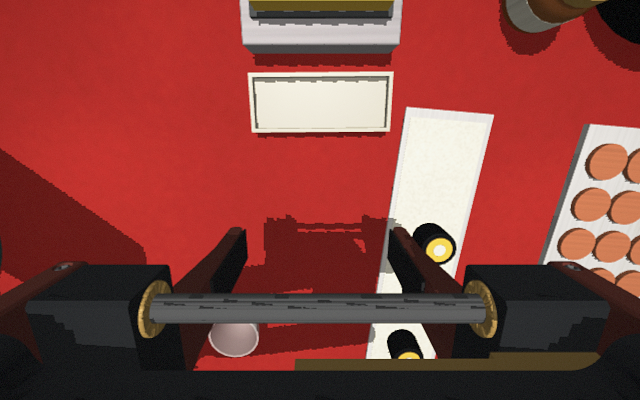

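The placed tray lies at (320,102) parallel to the block at (320,30). Its centre is within 0.5 mm of the block's axis, so the ends are level. Next I go down behind it and push.

```bash
python3 -m inch '{"offset":[[0,0.003,0.04],[0,0.003,0.08],[0,0.003,0.12],[0,0.003,0.15],[0,0.003,0.165]],"rot":[[0,0,-0.001],[0,0,-0.001],[0,0,-0.001],[0,0,-0.001],[0,0,-0.001]]}'
python3 -m inch '{"offset":[[0,0,0],[0.01,0,0],[0.02,0,0],[0.03,0,0],[0.042,0,0]],"rot":[[0,0,0],[0,0,0],[0,0,0],[0,0,0],[0,0,0]]}'
for i in 1 2 3; do python3 -m inch '{"offset":[[0.002,0,0],[0.004,0,0],[0.006,0,0],[0.007,0,0],[0.007,0,0]],"rot":[[0,0,0],[0,0,0],[0,0,0],[0,0,0],[0,0,0]]}'; done; sh st.sh .52 .175 .01 95
```

```text
time_s: 11.78
tcp_pos: [0.52, 0.1065, 0.0086]
eef_rot: [-2.127, -2.307, 0.006]
wrist_force: [-0.6, 0.3, -0.3]
opening: 0.0877
grasp_force: 0.0
time_s: 12.2
tcp_pos: [0.52, 0.15, 0.0137]
eef_rot: [2.123, 2.313, 0.004]
wrist_force: [0.0, -0.2, 0.3]
opening: 0.0879
grasp_force: 0.0
time_s: 12.62
tcp_pos: [0.5184, 0.1554, 0.0123]
eef_rot: [2.123, 2.315, 0.0]
wrist_force: [-0.4, 0.6, -0.3]
opening: 0.0877
grasp_force: 0.0
time_s: 13.03
tcp_pos: [0.5178, 0.1627, 0.0122]
eef_rot: [-2.123, -2.315, -0.0]
wrist_force: [0.8, -0.4, 0.2]
opening: 0.0878
grasp_force: 0.3
time_s: 13.45
tcp_pos: [0.517, 0.1699, 0.0121]
eef_rot: [-2.123, -2.315, -0.0]
wrist_force: [-0.1, 0.3, 0.5]
opening: 0.0876
grasp_force: 0.0
tcp [0.517  0.1699 0.0121] yaw 94.96 rot [-0.     -0.0001 -0.0002] off now [0.0049 0.0035 0.0021] off after rot [0.0049 0.0035 0.0021] |D| 0.006
```

```bash
for i in 1 2 3 4 ; do python3 -m inch '{"offset":[[0.001,0,0],[0.0015,0,0],[0.002,0,0],[0.002,0,0]],"rot":[[0,0,0],[0,0,0],[0,0,0],[0,0,0]]}' | grep -E 'tcp_pos|wrist_f'; done
```

```text
tcp_pos: [0.5168, 0.1716, 0.0121]
wrist_force: [-0.2, 0.1, -0.3]
tcp_pos: [0.5167, 0.1736, 0.0122]
wrist_force: [-1.5, 0.3, -0.2]
tcp_pos: [0.5166, 0.1756, 0.0122]
wrist_force: [-0.4, -1.0, 0.2]
tcp_pos: [0.5164, 0.1764, 0.0122]
wrist_force: [-0.1, -6.2, 1.2]
```

```bash
python3 -m inch '{"offset":[[0.0005,0,0],[0.001,0,0],[0.001,0,0]],"rot":[[0,0,0],[0,0,0],[0,0,0]]}' | grep -E 'tcp_pos|wrist_f'
python3 -m inch '{"offset":[[-0.005,0,0],[-0.01,0,0],[-0.02,0,-0.02],[-0.04,0,-0.06],[-0.06,0,-0.1]],"rot":[[0,0,0],[0,0,0],[0,0,0],[0,0,0],[0,0,0]]}' | grep -E 'tcp_pos|wrist_f'
python3 -m inch '{"offset":[[-0.01,0,-0.03],[-0.02,0,-0.065],[-0.02,0,-0.065],[-0.02,0,-0.065],[-0.02,0,-0.065]],"rot":[[0,0,0],[0,0,0],[0,0,0],[0,0,0],[0,0,0]]}' | grep -E 'tcp_pos|wrist_f'
cat >> h.py <<'E'
def row(n,im=None):
    """wrist view: block pose, and gaps/end offsets of n trays in the block frame"""
    im,d,P=cloud('wrist'); ok=(d>0)&(P[...,0]>.4)&(P[...,0]<.61)
    q=P[ok&(P[...,2]>.034)&(P[...,2]<.046)&(P[...,1]>.22)&(P[...,1]<.34)]
    print('block',rect(trim(q)))
    q=P[ok&(P[...,2]>.015)&(P[...,2]<.03)&(P[...,1]>-.02)&(P[...,1]<.27)]
    a=np.radians(5); s0=np.array([.5105,.2660]); w=q[:,:2]-s0
    X=w@[np.cos(a),np.sin(a)]*1000; U=w@[np.sin(a),-np.cos(a)]*1000
    for k in range(n):
        m=(U>24+60*k)&(U<76+60*k)
        for lo,hi in((24,40),(60,76)):
            mm=(U>lo+60*k)&(U<hi+60*k); print('tray',k,'U',lo+60*k,'ends X',np.percentile(X[mm],[.5,99.5]).round(1))
    print('U hist',dict(zip(*[x.tolist() for x in np.unique((U//4*4).astype(int),return_counts=True)])))
    return im,d,P
E
python3 - <<'E'
from h import *
im,d,P=row(1); save(im,'w5.png'); to(.527,-.2645,.2,-8)
E
```

```text
tcp_pos: [0.5163, 0.1765, 0.0122]
wrist_force: [1.1, -11.3, 1.6]
tcp_pos: [0.5198, 0.1211, 0.1066]
wrist_force: [0.9, -0.3, 1.1]
tcp_pos: [0.5226, 0.1016, 0.1714]
wrist_force: [0.4, 0.4, -0.3]
block (array([508.3, 261.5]), array([149.7,  30.6]), 4.9)
tray 0 U 24 ends X [-77.9  72.3]
tray 0 U 60 ends X [-78.   72.1]
U hist {16: 517, 20: 773, 24: 48, 28: 52, 32: 45, 36: 53, 40: 43, 44: 47, 48: 50, 52: 41, 56: 47, 60: 45, 64: 41, 68: 42, 72: 94, 76: 542}
tcp [0.5219 0.1016 0.1706] yaw 94.96 rot [-6.00e-04  5.00e-04  5.72e-01] off now [-0.3652 -0.0267 -0.0295] off after rot [ 0.056   0.3619 -0.0294] |D| 0.367
```

View pics/w5.png

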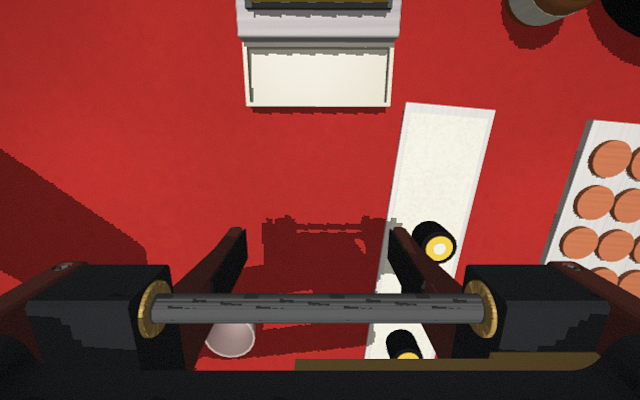

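Tray 1 sits flush on the block's lower edge at (320,75), ends level: tray X centre -2.9 mm, block -2.6 mm. On to the second tray.

```bash
for i in 1 2; do python3 -m inch '{"offset":[[-0.03,-0.002,-0.003],[-0.07,-0.005,-0.006],[-0.11,-0.008,-0.009],[-0.15,-0.011,-0.012],[-0.183,-0.013,-0.015]],"rot":[[0,0,0],[0,0,0],[0,0,0],[0,0,0],[0,0,0]]}'|grep tcp; done
for i in 1 2 3; do python3 -m inch '{"offset":[[0,0,0],[0,0,0],[0,0,0],[0,0,0],[0,0,0]],"rot":[[0,0,0.04],[0,0,0.08],[0,0,0.12],[0,0,0.16],[0,0,0.191]]}'|grep tcp; done
python3 -m inch '{"offset":[[0,0,0],[0,0,0]],"rot":[[0,0,0],[0,0,0]]}'
cat >> h.py <<'E'
def pile(top):
    im,d,P=cloud('wrist')
    q=P[(d>0)&(abs(P[...,2]-top)<.007)&(abs(P[...,0]-.526)<.12)&(abs(P[...,1]+.263)<.06)]
    q=trim(q); c,s,a=rect(q); print('pile',c,s,a,len(q),np.percentile(q[:,2],[5,50,95]).round(4)); return c,a
E
python3 - <<'E'
from h import *
c,a=pile(.038); to(c[0]/1e3-.001,c[1]/1e3,.026,a)
E
```

```text
tcp_pos: [0.5245, -0.0834, 0.1848]
tcp_pos: [0.5277, -0.2671, 0.1996]
tcp_pos: [0.5278, -0.2644, 0.1992]
tcp_pos: [0.5279, -0.2642, 0.1993]
tcp_pos: [0.5279, -0.2641, 0.1993]
time_s: 18.17
tcp_pos: [0.5281, -0.2645, 0.1999]
eef_rot: [-3.132, 0.218, 0.004]
wrist_force: [-0.1, 0.1, -0.5]
opening: 0.0877
grasp_force: 0.0
pile [ 549.6 -261.9] [205.1  94. ] 7.0 1389 [0.0334 0.0389 0.0402]
tcp [ 0.5282 -0.2647  0.2003] yaw -7.97 rot [-0.0005  0.0007 -0.0832] off now [ 0.0202 -0.0053  0.1742] off after rot [ 0.0206 -0.0003  0.1743] |D| 0.175
```

```bash
sed -i 's/abs(P\[...,0\]-.526)<.12)&(abs(P\[...,1\]+.263)<.06)/abs(P[...,0]-.526)<.084)\&(abs(P[...,1]+.263)<.06)/' h.py
python3 - <<'E'
from h import *
c,a=pile(.038); to(c[0]/1e3-.001,c[1]/1e3,.026,-7.8)
E
```

```text
pile [ 526.8 -264.6] [149.8  60. ] -7.7 1383 [0.0335 0.0389 0.0402]
tcp [ 0.5284 -0.2649  0.2006] yaw -8.0 rot [-0.0003  0.0006 -0.0011] off now [-0.0023  0.0003  0.1746] off after rot [-2.600e-03  1.000e-04  1.746e-01] |D| 0.175
```

```bash
python3 -m inch '{"offset":[[-0.0025,0,0.03],[-0.0025,0,0.065],[-0.0025,0,0.1],[-0.0025,0,0.13],[-0.0025,0,0.145]],"rot":[[0,0,0],[0,0,0],[0,0,0],[0,0,0],[0,0,0]]}' |grep tcp
python3 -m inch '{"offset":[[0,0,0],[0,0,0.01],[0,0,0.02],[0,0,0.03],[0,0,0.03]],"rot":[[0,0,0],[0,0,0],[0,0,0],[0,0,0],[0,0,0]]}'|grep tcp
python3 -m inch '{"offset":[[0,0,0],[0,0,0],[0,0,0]],"rot":[[0,0,0],[0,0,0],[0,0,0]]}'; sh st.sh .5258 -.2646 .025 -7.8
```

```text
tcp_pos: [0.5239, -0.2635, 0.0528]
tcp_pos: [0.5257, -0.2647, 0.0255]
time_s: 19.35
tcp_pos: [0.5267, -0.2654, 0.0274]
eef_rot: [3.133, -0.224, 0.002]
wrist_force: [-0.0, 0.2, -0.5]
opening: 0.0877
grasp_force: 0.0
tcp [ 0.5267 -0.2654  0.0274] yaw -8.18 rot [ 0.0001 -0.0004 -0.0021] off now [-0.001  -0.0006  0.0024] off after rot [-0.001  -0.0007  0.0024] |D| 0.003
```

Grip, lift, and carry straight to the row side.

```bash
python3 -m inch '{"offset":[[-0.001,0,0.0025],[-0.001,0,0.0025],[-0.001,0,0.0025]],"rot":[[0,0,-0.002],[0,0,-0.002],[0,0,-0.002]]}' -1 30 |grep tcp
python3 -m inch '{"offset":[[0,0,0],[0,0,0],[0,0,0],[0,0,0],[0,0,0]],"rot":[[0,0,0],[0,0,0],[0,0,0],[0,0,0],[0,0,0]]}'
python3 -m inch '{"offset":[[0,0,0],[0,0,-0.005],[0,0,-0.012],[0,0,-0.02],[0,0,-0.03]],"rot":[[0,0,0],[0,0,0],[0,0,0],[0,0,0],[0,0,0]]}'
python3 -m inch '{"offset":[[0,0,-0.03],[0,0,-0.06],[0,0,-0.1],[0,0,-0.1],[0,0,-0.1]],"rot":[[0,0,0],[0,0,0],[0,0,0],[0,0,0],[0,0,0]]}'
cat >> h.py <<'E'
def held():
    s=env.get_state(); im,d,P=cloud('wrist'); A=R.from_rotvec(s['eef_rot'])
    L=A.inv().apply((P-s['tcp_pos'])[d>0]); L=L[(abs(L[:,1])<.034)&(abs(L[:,2]+.014)<.006)]
    e=np.percentile(L[:,0],[.5,99.5]); print('held ends',e.round(4),'centre',e.mean().round(4),'rim z',np.median(L[:,2]).round(4),'grip',s['grasp_force'],s['opening']); return im
E
python3 - <<'E'
from h import *
held(); to(.517,.136,.15,5)
E
```

```text
tcp_pos: [0.5251, -0.2649, 0.0243]
time_s: 20.02
tcp_pos: [0.5252, -0.2648, 0.0243]
eef_rot: [-3.134, 0.214, 0.0]
wrist_force: [-0.0, 1.7, 1.7]
opening: 0.0596
grasp_force: 30.0
time_s: 20.43
tcp_pos: [0.5249, -0.2649, 0.0547]
eef_rot: [-3.134, 0.214, 0.001]
wrist_force: [0.5, 0.9, -1.8]
opening: 0.0598
grasp_force: 30.0
time_s: 20.85
tcp_pos: [0.5272, -0.2663, 0.1577]
eef_rot: [3.131, -0.214, 0.009]
wrist_force: [-0.3, -0.5, -2.9]
opening: 0.0595
grasp_force: 30.0
held ends [-0.0746  0.075 ] centre 0.0002 rim z -0.012 grip 29.999126717448235 0.05945068957386354
tcp [ 0.5256 -0.2652  0.1554] yaw -7.82 rot [ 0.0004 -0.0006 -0.0712] off now [-0.0631 -0.3963  0.0049] off after rot [ 0.0264 -0.4005  0.0054] |D| 0.401
```

```bash
python3 -m inch '{"offset":[[0,0,0],[0,0,0],[0,0,0],[0,0,0]],"rot":[[0,0,-0.035],[0,0,-0.071],[0,0,-0.071],[0,0,-0.071]]}'|grep tcp
for i in 1 2 3; do python3 -m inch '{"offset":[[0.002,-0.03,0],[0.005,-0.07,0],[0.007,-0.11,0],[0.0095,-0.1335,0],[0.0095,-0.1335,0]],"rot":[[0,0,0],[0,0,0],[0,0,0],[0,0,0],[0,0,0]]}'|grep -E 'tcp|grasp'; done
python3 -m inch '{"offset":[[0,0,0],[0,0,0],[0,0,0]],"rot":[[0,0,0],[0,0,0],[0,0,0]]}'|grep grasp
python3 - <<'E'
from h import *
held(); to(.519,.136,.03,5)
E
```

```text
tcp_pos: [0.524, -0.2642, 0.1526]
tcp_pos: [0.5211, -0.1261, 0.1531]
grasp_force: 30.0
tcp_pos: [0.52, 0.0065, 0.1535]
grasp_force: 30.0
tcp_pos: [0.5192, 0.1397, 0.1538]
grasp_force: 30.0
grasp_force: 30.0
held ends [-0.073   0.0765] centre 0.0018 rim z -0.0143 grip 29.99898925423622 0.05958711223282034
tcp [0.5191 0.135  0.154 ] yaw 4.82 rot [ 0.0001  0.0002 -0.001 ] off now [ 0.     -0.0011  0.124 ] off after rot [-0.    -0.001  0.124] |D| 0.124
```

```bash
python3 -m inch '{"offset":[[-0.001,-0.001,0.03],[-0.001,-0.001,0.06],[-0.001,-0.001,0.09],[-0.001,-0.001,0.115],[-0.001,-0.001,0.124]],"rot":[[0,0,-0.001],[0,0,-0.001],[0,0,-0.001],[0,0,-0.001],[0,0,-0.001]]}'|grep tcp
python3 -m inch '{"offset":[[0,0,0],[0,0,0.005],[0,0,0.01],[0,0,0.015],[0,0,0.0185]],"rot":[[0,0,0],[0,0,0],[0,0,0],[0,0,0],[0,0,0]]}'|grep tcp
python3 -m inch '{"offset":[[0,0,0],[0,0,0],[0,0,0]],"rot":[[0,0,0],[0,0,0],[0,0,0]]}'; sh st.sh .518 .136 .008 5
```

```text
tcp_pos: [0.5158, 0.1358, 0.0272]
tcp_pos: [0.5188, 0.1375, 0.0122]
time_s: 23.87
tcp_pos: [0.5182, 0.1376, 0.012]
eef_rot: [-3.138, -0.141, -0.001]
wrist_force: [0.9, 0.7, -2.1]
opening: 0.0602
grasp_force: 30.0
tcp [0.5182 0.1376 0.012 ] yaw 5.14 rot [-0.     -0.0002  0.0008] off now [-0.0003  0.0015  0.004 ] off after rot [-0.0003  0.0015  0.004 ] |D| 0.004
```

```bash
python3 -m inch '{"offset":[[0,0.002,0],[0,0.0035,0.001],[0,0.0035,0.003],[0,0.0035,0.0043],[0,0.0035,0.0043]],"rot":[[0,0,0],[0,0,0],[0,0,0],[0,0,0],[0,0,0]]}'|grep -E 'tcp|wrist'
python3 -m inch '{"offset":[[0,0,0],[0,0,0],[0,0,0],[0,0,0]],"rot":[[0,0,0],[0,0,0],[0,0,0],[0,0,0]]}' 0.52
python3 -m inch '{"offset":[[0,0,-0.02],[0,0,-0.06],[0,0,-0.1],[0,0,-0.14],[0,0,-0.17]],"rot":[[0,0,0],[0,0,0],[0,0,0],[0,0,0],[0,0,0]]}' |grep tcp
python3 -m inch '{"offset":[[0,0.01,0],[0,0.03,0],[0,0.05,0],[0,0.07,0],[0,0.09,0]],"rot":[[0,0,-0.04],[0,0,-0.08],[0,0,-0.12],[0,0,-0.16],[0,0,-0.2]]}' 1|grep tcp
for i in 1 2; do python3 -m inch '{"offset":[[0,0,0],[0,0,0],[0,0,0],[0,0,0],[0,0,0]],"rot":[[0,0,-0.04],[0,0,-0.08],[0,0,-0.12],[0,0,-0.15],[0,0,-0.15]]}'|grep tcp; done
python3 - <<'E'
from h import *
im,d,P=row(2); save(im,'w6.png');to(.522,.05,.012,95)
E
```

```text
tcp_pos: [0.5185, 0.1338, 0.0083]
wrist_force: [-2.0, -2.0, 9.3]
time_s: 24.62
tcp_pos: [0.5183, 0.134, 0.0074]
eef_rot: [-3.138, -0.141, -0.0]
wrist_force: [0.6, 0.2, 0.2]
opening: 0.0669
grasp_force: 0.0
tcp_pos: [0.519, 0.1341, 0.1805]
tcp_pos: [0.5262, 0.0436, 0.1775]
tcp_pos: [0.5261, 0.0442, 0.1772]
tcp_pos: [0.5262, 0.0444, 0.1773]
block (array([0., 0.]), array([0., 0.]), 0.0)
tray 0 U 24 ends X [-75.5  73.3]
tray 0 U 60 ends X [-75.9  73.7]Traceback (most recent call last):
  File "<stdin>", line 2, in <module>
  File "h.py", line 36, in row
    mm=(U>lo+60*k)&(U<hi+60*k); print('tray',k,'U',lo+60*k,'ends X',np.percentile(X[mm],[.5,99.5]).round(1))
                                                                    ~~~~~~~~~~~~~^^^^^^^^^^^^^^^^^
    return _quantile_unchecked(
        a, q, axis, out, overwrite_input, method, keepdims, weights)
    return _ureduce(a,
                    func=_quantile_ureduce_func,
    ...<5 lines>...
                    overwrite_input=overwrite_input,
                    method=method)
    r = func(a, **kwargs)
    result = _quantile(arr,
                       quantiles=q,
    ...<2 lines>...
                       out=out,
                       weights=wgt)
    slices_having_nans = np.isnan(arr[-1, ...])
                                  ~~~^^^^^^^^^
IndexError: index -1 is out of bounds for axis 0 with size 0
```

```bash
cat >> h.py <<'E'
def rows(bins):
    im,d,P=cloud('wrist'); q=P[(d>0)&(P[...,0]>.4)&(P[...,0]<.61)&(P[...,2]>.013)&(P[...,2]<.046)&(P[...,1]>-.06)&(P[...,1]<.34)]
    a=np.radians(5); w=q[:,:2]-[.5105,.266]; X=w@[np.cos(a),np.sin(a)]*1000; U=w@[np.sin(a),-np.cos(a)]*1000; z=q[:,2]
    for lo,hi in bins:
        m=(U>lo)&(U<hi)&((z<.03) if lo>20 else (z>.034))
        if m.sum()>5: e=np.percentile(X[m],[.5,99.5]); print((lo,hi),'ends',e.round(1),'c',e.mean().round(2),'U',np.percentile(U[m],[1,99]).round(1),m.sum())
    return im
E
python3 - <<'E'
from h import *
im=rows([(-15,15),(26,45),(55,76),(26,76),(95,170),(104,120),(135,150)]);save(im,'w6.png');to(.522,.05,.012,95)
E
```

```text
(26, 45) ends [-76.6  73.3] c -1.66 U [36.2 45. ] 115
(55, 76) ends [-76.7  73.2] c -1.75 U [55.3 76. ] 375
(26, 76) ends [-76.7  73.2] c -1.76 U [37.9 76. ] 628
(95, 170) ends [-76.3  73.4] c -1.42 U [103.3 163.1] 1948
(104, 120) ends [-76.2  73.2] c -1.5 U [104.  119.2] 822
(135, 150) ends [-76.3  73.4] c -1.44 U [135.7 149.2] 161
tcp [0.5263 0.0444 0.1773] yaw 94.66 rot [-0.     -0.     -0.0019] off now [ 0.0059 -0.0038  0.1653] off after rot [ 0.006  -0.0037  0.1653] |D| 0.165
```

View pics/w6.png

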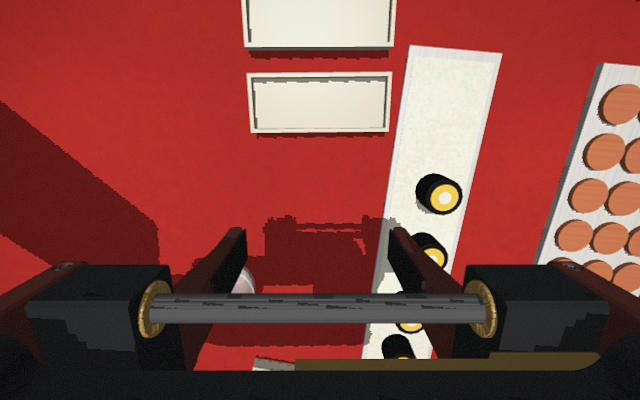

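Tray 2 at (320,102) lies parallel to tray 1 at (320,25), level within 0.3 mm. Next I push it home.

```bash
python3 -m inch '{"offset":[[0,-0.002,0.04],[0,-0.002,0.08],[0,-0.002,0.12],[0,-0.002,0.15],[0,-0.002,0.165]],"rot":[[0,0,-0.0015],[0,0,-0.0015],[0,0,-0.0015],[0,0,-0.0015],[0,0,-0.0015]]}'|grep tcp
python3 -m inch '{"offset":[[0,0,0],[0.01,0,0],[0.02,0,0],[0.03,0,0],[0.042,0,0]],"rot":[[0,0,0],[0,0,0],[0,0,0],[0,0,0],[0,0,0]]}'|grep tcp
for i in 1 2 3; do python3 -m inch '{"offset":[[0.002,0,0],[0.004,0,0],[0.006,0,0],[0.008,0,0],[0.008,0,0]],"rot":[[0,0,0],[0,0,0],[0,0,0],[0,0,0],[0,0,0]]}'|grep -E 'tcp|wrist'; done
for i in 1 2 3 ; do python3 -m inch '{"offset":[[0.001,0,0],[0.0015,0,0],[0.002,0,0],[0.002,0,0]],"rot":[[0,0,0],[0,0,0],[0,0,0],[0,0,0]]}' | grep -E 'tcp_pos|wrist_f'; done
```

```text
tcp_pos: [0.5218, 0.0442, 0.0089]
tcp_pos: [0.5216, 0.0872, 0.0139]
tcp_pos: [0.52, 0.094, 0.0126]
wrist_force: [0.0, 0.3, 0.6]
tcp_pos: [0.5191, 0.1022, 0.0124]
wrist_force: [0.5, -2.5, 1.0]
tcp_pos: [0.5182, 0.1104, 0.0124]
wrist_force: [0.3, 0.7, 0.8]
tcp_pos: [0.518, 0.112, 0.0124]
wrist_force: [-0.0, -0.8, 0.0]
tcp_pos: [0.5179, 0.114, 0.0123]
wrist_force: [0.4, -1.0, -0.9]
tcp_pos: [0.5177, 0.1158, 0.0124]
wrist_force: [-0.5, -0.4, -0.6]
```

```bash
for i in 1 2 ; do python3 -m inch '{"offset":[[0.0005,0,0],[0.001,0,0],[0.0015,0,0],[0.0015,0,0]],"rot":[[0,0,0],[0,0,0],[0,0,0],[0,0,0]]}' | grep -E 'tcp_pos|wrist_f'; done
```

```text
tcp_pos: [0.5175, 0.1161, 0.0124]
wrist_force: [-0.2, -7.4, 0.9]
tcp_pos: [0.5174, 0.1163, 0.0124]
wrist_force: [0.8, -15.6, 1.2]
```

```bash
python3 -m inch '{"offset":[[-0.005,0,0],[-0.01,0,0],[-0.02,0,-0.02],[-0.04,0,-0.06],[-0.06,0,-0.1]],"rot":[[0,0,0],[0,0,0],[0,0,0],[0,0,0],[0,0,0]]}' | grep -E 'tcp_pos|wrist_f'
python3 -m inch '{"offset":[[-0.01,0,-0.03],[-0.01,0,-0.065],[-0.01,0,-0.065],[-0.01,0,-0.065],[-0.01,0,-0.065]],"rot":[[0,0,0],[0,0,0],[0,0,0],[0,0,0],[0,0,0]]}' | grep -E 'tcp_pos|wrist_f'
python3 - <<'E'
from h import *
im=rows([(-15,15),(26,45),(55,74),(84,100),(90,136),(130,150)]);save(im,'w7.png');to(.527,-.2645,.19,-8)
E
```

```text
tcp_pos: [0.5213, 0.0618, 0.1069]
wrist_force: [0.5, -0.4, -0.3]
tcp_pos: [0.5232, 0.0521, 0.1717]
wrist_force: [0.7, 0.4, -0.9]
(26, 45) ends [-77.8  72.4] c -2.66 U [30.4 44.7] 196
(55, 74) ends [-77.9  72.1] c -2.92 U [55.4 73.6] 258
(84, 100) ends [-77.9  72.3] c -2.79 U [84.2 99.8] 205
(90, 136) ends [-77.8  72.2] c -2.81 U [ 90.4 135.6] 627
(130, 150) ends [-77.4  71.9] c -2.76 U [130.9 139.2] 621
tcp [0.5226 0.0522 0.1709] yaw 95.23 rot [-6.000e-04  4.000e-04  5.735e-01] off now [-0.3157 -0.0245 -0.0193] off after rot [ 0.0485  0.313  -0.0191] |D| 0.317
```

Trays 1 and 2 are closed up and level. I go back for the last tray.

```bash
for i in 1 2; do python3 -m inch '{"offset":[[-0.03,-0.002,-0.003],[-0.07,-0.005,-0.006],[-0.11,-0.008,-0.008],[-0.15,-0.011,-0.01],[-0.158,-0.012,-0.01]],"rot":[[0,0,0],[0,0,0],[0,0,0],[0,0,0],[0,0,0]]}'|grep tcp; done
for i in 1 2 3; do python3 -m inch '{"offset":[[0,0,0],[0,0,0],[0,0,0],[0,0,0],[0,0,0]],"rot":[[0,0,0.04],[0,0,0.08],[0,0,0.12],[0,0,0.16],[0,0,0.191]]}'|grep tcp; done
python3 -m inch '{"offset":[[0,0,0],[0,0,0],[0,0,0]],"rot":[[0,0,0],[0,0,0],[0,0,0]]}' |grep tcp
python3 - <<'E'
from h import *
c,a=pile(.022); to(c[0]/1e3-.001,c[1]/1e3,.010,-7.8)
E
```

```text
tcp_pos: [0.5259, -0.1113, 0.1806]
tcp_pos: [0.5286, -0.2701, 0.1906]
tcp_pos: [0.5277, -0.2633, 0.1899]
tcp_pos: [0.5277, -0.2631, 0.19]
tcp_pos: [0.5277, -0.2631, 0.19]
tcp_pos: [0.5281, -0.2641, 0.191]
pile [ 526.8 -264.5] [149.3  60.1] -7.6 1329 [0.0177 0.0228 0.0241]
tcp [ 0.5282 -0.2644  0.1912] yaw -7.77 rot [-0.0003  0.0004  0.0002] off now [-0.0021  0.0006  0.1812] off after rot [-0.0024  0.0005  0.1812] |D| 0.181
```

```bash
python3 -m inch '{"offset":[[-0.0025,0,0.03],[-0.0025,0,0.065],[-0.0025,0,0.1],[-0.0025,0,0.13],[-0.0025,0,0.15]],"rot":[[0,0,0],[0,0,0],[0,0,0],[0,0,0],[0,0,0]]}' |grep tcp
python3 -m inch '{"offset":[[0,0,0],[0,0,0.01],[0,0,0.02],[0,0,0.03],[0,0,0.03]],"rot":[[0,0,0],[0,0,0],[0,0,0],[0,0,0],[0,0,0]]}'|grep tcp
python3 -m inch '{"offset":[[0,0,0],[0,0,0],[0,0,0]],"rot":[[0,0,0],[0,0,0],[0,0,0]]}' |grep tcp
python3 -m inch '{"offset":[[0,0,0],[0,0,0],[0,0,0],[0,0,0],[0,0,0]],"rot":[[0,0,0],[0,0,0],[0,0,0],[0,0,0],[0,0,0]]}' -1 30
python3 -m inch '{"offset":[[0,0,0],[0,0,0],[0,0,0],[0,0,0]],"rot":[[0,0,0],[0,0,0],[0,0,0],[0,0,0]]}'
```

```text
tcp_pos: [0.5244, -0.2636, 0.039]
tcp_pos: [0.5255, -0.2644, 0.0109]
tcp_pos: [0.5265, -0.265, 0.0127]
time_s: 34.9
tcp_pos: [0.526, -0.2646, 0.0121]
eef_rot: [-3.134, 0.217, -0.0]
wrist_force: [0.1, 0.2, 2.2]
opening: 0.0598
grasp_force: 30.0
time_s: 35.23
tcp_pos: [0.526, -0.2645, 0.012]
eef_rot: [-3.134, 0.217, -0.0]
wrist_force: [-0.1, 1.7, 2.6]
opening: 0.0597
grasp_force: 30.0
```

```bash
python3 -m inch '{"offset":[[0,0,0],[0,0,-0.005],[0,0,-0.012],[0,0,-0.02],[0,0,-0.03]],"rot":[[0,0,0],[0,0,0],[0,0,0],[0,0,0],[0,0,0]]}' |grep grasp
python3 -m inch '{"offset":[[0,0,-0.03],[0,0,-0.07],[0,0,-0.11],[0,0,-0.11],[0,0,-0.11]],"rot":[[0,0,0],[0,0,0],[0,0,0],[0,0,0],[0,0,0]]}' |grep grasp
python3 -m inch '{"offset":[[0,0,0],[0,0,0],[0,0,0],[0,0,0]],"rot":[[0,0,-0.035],[0,0,-0.071],[0,0,-0.071],[0,0,-0.071]]}'|grep tcp
for i in 1 2; do python3 -m inch '{"offset":[[0.003,-0.03,0],[0.006,-0.07,0],[0.010,-0.11,0],[0.014,-0.15,0],[0.015,-0.17,0]],"rot":[[0,0,0],[0,0,0],[0,0,0],[0,0,0],[0,0,0]]}'|grep -E 'tcp|grasp'; done
python3 -m inch '{"offset":[[0,0,0],[0,0,0],[0,0,0],[0,0,0]],"rot":[[0,0,0],[0,0,0],[0,0,0],[0,0,0]]}'|grep grasp
python3 - <<'E'
from h import *
held(); to(.5232,.0742,.03,5)
E
```

```text
grasp_force: 30.0
grasp_force: 30.0
tcp_pos: [0.5249, -0.2641, 0.1507]
tcp_pos: [0.5249, -0.0899, 0.151]
grasp_force: 30.0
tcp_pos: [0.5262, 0.0805, 0.1513]
grasp_force: 30.0
grasp_force: 30.0
held ends [-0.0742  0.0756] centre 0.0007 rim z -0.0106 grip 29.99739021062851 0.05963727964864482
tcp [0.5271 0.0753 0.1517] yaw 4.72 rot [ 0.0001  0.0001 -0.0016] off now [-0.0039  0.0008  0.1217] off after rot [-0.004   0.0008  0.1217] |D| 0.122
```

```bash
python3 -m inch '{"offset":[[-0.003,0.0015,0.03],[-0.003,0.0015,0.06],[-0.003,0.0015,0.09],[-0.003,0.0015,0.11],[-0.003,0.0015,0.119]],"rot":[[0,0,-0.0016],[0,0,-0.0016],[0,0,-0.0016],[0,0,-0.0016],[0,0,-0.0016]]}'|grep tcp
python3 -m inch '{"offset":[[0,0,0],[0,0,0.005],[0,0,0.01],[0,0,0.015],[0,0,0.0175]],"rot":[[0,0,0],[0,0,0],[0,0,0],[0,0,0],[0,0,0]]}'|grep tcp
python3 -m inch '{"offset":[[0,0,0],[0,0,0],[0,0,0]],"rot":[[0,0,0],[0,0,0],[0,0,0]]}'; sh st.sh .5244 .0735 .012 5
```

```text
tcp_pos: [0.5224, 0.0736, 0.0303]
tcp_pos: [0.5248, 0.0748, 0.0157]
time_s: 38.7
tcp_pos: [0.5245, 0.075, 0.0158]
eef_rot: [-3.138, -0.141, -0.001]
wrist_force: [0.2, 0.4, -1.5]
opening: 0.0595
grasp_force: 30.0
tcp [0.5245 0.075  0.0158] yaw 5.15 rot [-0.     -0.0002  0.0008] off now [-0.0002  0.0015  0.0038] off after rot [-0.0002  0.0015  0.0038] |D| 0.004
```

```bash
python3 -m inch '{"offset":[[0,0.001,0],[0,0.0015,0.001],[0,0.0015,0.003],[0,0.0015,0.0042],[0,0.0015,0.0042]],"rot":[[0,0,0.0008],[0,0,0.0008],[0,0,0.0008],[0,0,0.0008],[0,0,0.0008]]}'|grep -E 'tcp|wrist'
python3 -m inch '{"offset":[[0,0,0],[0,0,0],[0,0,0],[0,0,0]],"rot":[[0,0,0],[0,0,0],[0,0,0],[0,0,0]]}' 0.54|grep -E 'tcp|open'
python3 -m inch '{"offset":[[0,0,-0.02],[0,0,-0.06],[0,0,-0.1],[0,0,-0.14],[0,0,-0.17]],"rot":[[0,0,0],[0,0,0],[0,0,0],[0,0,0],[0,0,0]]}' |grep tcp
python3 -m inch '{"offset":[[0,0.01,0],[0,0.03,0],[0,0.05,0],[0,0.07,0],[0,0.083,0]],"rot":[[0,0,-0.04],[0,0,-0.08],[0,0,-0.12],[0,0,-0.16],[0,0,-0.2]]}' 1|grep tcp
for i in 1 2; do python3 -m inch '{"offset":[[0,0,0],[0,0,0],[0,0,0],[0,0,0],[0,0,0]],"rot":[[0,0,-0.04],[0,0,-0.08],[0,0,-0.12],[0,0,-0.15],[0,0,-0.15]]}'|grep tcp; done
python3 - <<'E'
from h import *
im=rows([(90,136),(115,136),(158,230)]);to(.53,-.01,.012,95)
E
```

```text
tcp_pos: [0.5246, 0.0733, 0.012]
wrist_force: [-2.1, -1.1, 8.4]
tcp_pos: [0.5244, 0.0734, 0.0112]
opening: 0.0676
tcp_pos: [0.5251, 0.0734, 0.1843]
tcp_pos: [0.5317, -0.0108, 0.1813]
tcp_pos: [0.5314, -0.0094, 0.181]
tcp_pos: [0.5315, -0.0092, 0.1811]
(90, 136) ends [-76.1  74. ] c -1.03 U [ 91. 136.] 751
(115, 136) ends [-76.2  74. ] c -1.1 U [115.4 136. ] 404
(158, 230) ends [-76.1  73.6] c -1.26 U [164.1 224. ] 1856
tcp [ 0.5315 -0.0092  0.1811] yaw 94.56 rot [-0.0001 -0.     -0.0024] off now [-0.0007 -0.0015  0.1691] off after rot [-0.0006 -0.0015  0.1691] |D| 0.169
```

```bash
python3 -m inch '{"offset":[[0,-0.001,0.04],[0,-0.001,0.08],[0,-0.001,0.12],[0,-0.001,0.15],[0,-0.001,0.169]],"rot":[[0,0,-0.002],[0,0,-0.002],[0,0,-0.002],[0,0,-0.002],[0,0,-0.002]]}'|grep tcp
python3 -m inch '{"offset":[[0,0,0],[0.01,0,0],[0.02,0,0],[0.03,0,0],[0.037,0,0]],"rot":[[0,0,0],[0,0,0],[0,0,0],[0,0,0],[0,0,0]]}'|grep tcp
for i in 1 2 3; do python3 -m inch '{"offset":[[0.002,0,0],[0.004,0,0],[0.006,0,0],[0.008,0,0],[0.008,0,0]],"rot":[[0,0,0],[0,0,0],[0,0,0],[0,0,0],[0,0,0]]}'|grep -E 'tcp|wrist'; done
for i in 1 2 ; do python3 -m inch '{"offset":[[0.001,0,0],[0.0015,0,0],[0.002,0,0],[0.002,0,0]],"rot":[[0,0,0],[0,0,0],[0,0,0],[0,0,0]]}' | grep -E 'tcp_pos|wrist_f'; done
```

```text
tcp_pos: [0.5286, -0.0091, 0.0092]
tcp_pos: [0.5282, 0.029, 0.0138]
tcp_pos: [0.5269, 0.0355, 0.0125]
wrist_force: [-0.4, 0.7, 0.7]
tcp_pos: [0.5258, 0.0437, 0.0122]
wrist_force: [0.0, -0.8, 0.7]
tcp_pos: [0.5248, 0.0519, 0.0122]
wrist_force: [0.3, -0.8, -0.1]
tcp_pos: [0.5247, 0.0535, 0.0122]
wrist_force: [0.0, -0.5, -0.3]
tcp_pos: [0.5246, 0.0555, 0.0122]
wrist_force: [0.4, -1.3, -0.3]
```

```bash
for i in 1 2 ; do python3 -m inch '{"offset":[[0.0005,0,0],[0.001,0,0],[0.0015,0,0],[0.0015,0,0]],"rot":[[0,0,0],[0,0,0],[0,0,0],[0,0,0]]}' | grep -E 'tcp_pos|wrist_f'; done
python3 -m inch '{"offset":[[0.0005,0,0],[0.001,0,0],[0.001,0,0],[0.001,0,0]],"rot":[[0,0,0],[0,0,0],[0,0,0],[0,0,0]]}' | grep -E 'tcp_pos|wrist_f'
python3 -m inch '{"offset":[[-0.005,0,0],[-0.01,0,0],[-0.02,0,-0.02],[-0.04,0,-0.06],[-0.06,0,-0.1]],"rot":[[0,0,0],[0,0,0],[0,0,0],[0,0,0],[0,0,0]]}' | grep -E 'tcp_pos|wrist_f'
python3 -m inch '{"offset":[[-0.02,0,-0.03],[-0.04,0,-0.07],[-0.04,0,-0.1],[-0.04,0,-0.1],[-0.04,0,-0.1]],"rot":[[0,0,0],[0,0,0],[0,0,0],[0,0,0],[0,0,0]]}' | grep -E 'tcp_pos|wrist_f'
python3 - <<'E'
from h import *
im=rows([(26,45),(55,74),(84,100),(118,136),(146,160),(175,196)]);save(im,'w8.png')
im,d,P=cloud('scene');save(im[130:300,180:500].repeat(2,0).repeat(2,1),'s8.png')
for c in('scene','side'):
    if c=='side': im,d,P=cloud('side')
    for m in env.masks_of(c,'cheese_a'):
        q=P[m['region']&(d>0)]; q=q[q[:,2]>.033]
        if len(q)>5: print(c,round(m['confidence'],2),np.round(cv2.minEnclosingCircle((q[:,:2]*1000).astype(np.float32))[0],1),np.median(q[:,2]).round(3))
to(.66,-.1,.15,95)
E
```

```text
tcp_pos: [0.5246, 0.0564, 0.0123]
wrist_force: [-1.0, -4.1, -0.4]
tcp_pos: [0.5245, 0.0566, 0.0123]
wrist_force: [-0.4, -12.2, -0.2]
tcp_pos: [0.5245, 0.0567, 0.0123]
wrist_force: [-0.2, -16.4, -0.5]
tcp_pos: [0.528, 0.0026, 0.1067]
wrist_force: [1.2, 0.2, 0.2]
tcp_pos: [0.5348, -0.0378, 0.209]
wrist_force: [0.3, 0.2, -1.1]
(118, 136) ends [-78.9  70.9] c -4.01 U [118.6 135.9] 364
(146, 160) ends [-79.1  70.7] c -4.21 U [146.3 159.7] 137
(175, 196) ends [-79.1  70.6] c -4.23 U [175.6 195.7] 313
scene 0.75 [ 658.9 -185. ] 0.038
scene 0.73 [667.6  47.8] 0.038
scene 0.65 [668.  -30.2] 0.038
scene 0.52 [ 658. -115.] 0.038
side 0.83 [ 659.  -186.5] 0.041
side 0.8 [ 658.3 -116. ] 0.041
side 0.76 [666.4  45.5] 0.041
side 0.76 [667.  -28.9] 0.041
tcp [ 0.5319 -0.0369  0.2051] yaw 95.2 rot [-0.001  -0.0004  0.0011] off now [-0.0746  0.122   0.0546] off after rot [-0.0741  0.1221  0.0551] |D| 0.153
```

View pics/s8.png

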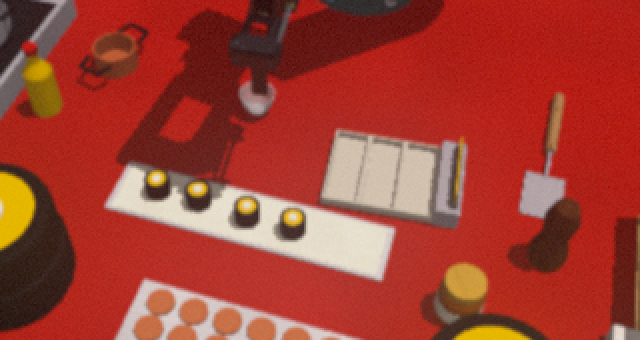

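The crop shows the three trays closed up against the block at (395,185), ends level. All four cheeses stand on the sheet at (157,184), (198,193), (247,211) and (292,222). Now the cheeses.

```bash
python3 -m inch '{"offset":[[-0.01,0.03,0],[-0.02,0.07,0],[-0.03,0.1,0],[-0.034,0.128,0],[-0.034,0.128,0]],"rot":[[0,0,0],[0,0,0],[0,0,0],[0,0,0],[0,0,0]]}'|grep tcp
python3 -m inch '{"offset":[[0,0,0],[0,0,0],[0,0,0]],"rot":[[0,0,0],[0,0,0],[0,0,0]]}'|grep tcp
cat >> h.py <<'E'
def cheeses():
    im,d,P=cloud('wrist'); m=((d>0)&(P[...,2]>.034)&(P[...,2]<.05)&(P[...,0]>.42)&(P[...,0]<.76)).astype(np.uint8)
    n,l,s,c=cv2.connectedComponentsWithStats(m)
    for k in range(1,n):
        if s[k,4]>200:
            q=P[l==k]; (x,y),r=cv2.minEnclosingCircle((trim(q)[:,:2]*1000).astype(np.float32)); print('cheese',round(x,1),round(y,1),'r',round(r,1),'z',np.median(q[:,2]).round(4),s[k,:4])
    return im
E
python3 - <<'E'
from h import *
save(cheeses(),'w9.png'); to(.667,.046,.03,95)
E
```

```text
tcp_pos: [0.6683, -0.0603, 0.2048]
tcp_pos: [0.662, -0.0593, 0.2059]
cheese 665.4 45.4 r 20.9 z 0.0414 [311  68  38  42]
cheese 665.4 -30.4 r 20.9 z 0.0413 [305 140  36  36]
cheese 431.2 -92.0 r 31.7 z 0.0442 [108 167  43  52]
cheese 658.0 -115.6 r 20.9 z 0.0414 [294 210  34  32]
cheese 657.9 -186.8 r 21.2 z 0.0413 [290 261  32  30]
tcp [ 0.6622 -0.0594  0.2063] yaw 95.18 rot [-0.0005 -0.0002  0.001 ] off now [0.1045 0.0146 0.1764] off after rot [0.1046 0.014  0.1763] |D| 0.206
```

View pics/w9.png

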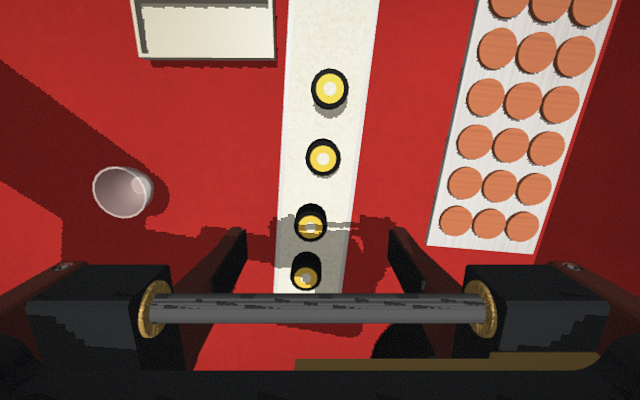

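All four cheeses are seen from above at (330,88), (323,157), (311,222) and (306,270), radii 20.9 mm as they should be. I take the farthest first.

```bash
python3 -m inch '{"offset":[[0.03,0.004,0.02],[0.06,0.008,0.05],[0.09,0.012,0.09],[0.104,0.013,0.12],[0.104,0.013,0.13]],"rot":[[0,0,0],[0,0,0],[0,0,0],[0,0,0],[0,0,0]]}'|grep tcp
python3 -m inch '{"offset":[[0,0,0],[0,0,0],[0,0,0.01],[0,0,0.02],[0,0,0.03]],"rot":[[0,0,0],[0,0,0],[0,0,0],[0,0,0],[0,0,0]]}'|grep tcp
python3 -m inch '{"offset":[[0,0,0],[0,0,0],[0,0,0]],"rot":[[0,0,0],[0,0,0],[0,0,0]]}'|grep tcp; sh st.sh .6656 .0454 .02 95
```

```text
tcp_pos: [0.6623, 0.0487, 0.072]
tcp_pos: [0.6686, 0.0438, 0.0477]
tcp_pos: [0.6674, 0.0446, 0.0469]
tcp [0.6674 0.0446 0.0469] yaw 95.14 rot [ 0.     -0.      0.0008] off now [ 0.001  -0.0017  0.0269] off after rot [ 0.001  -0.0017  0.0269] |D| 0.027
```

```bash
python3 -m inch '{"offset":[[0.001,-0.0017,0.01],[0.001,-0.0017,0.02],[0.001,-0.0017,0.026],[0.001,-0.0017,0.026]],"rot":[[0,0,0.0008],[0,0,0.0008],[0,0,0.0008],[0,0,0.0008]]}'|grep tcp
for i in 1 2; do python3 -m inch '{"offset":[[0,0,0],[0,0,0],[0,0,0],[0,0,0],[0,0,0]],"rot":[[0,0,0],[0,0,0],[0,0,0],[0,0,0],[0,0,0]]}' -1 25|grep -E 'tcp|open|grasp'; done
python3 -m inch '{"offset":[[0,0,-0.01],[0,0,-0.03],[0,0,-0.06],[0,0,-0.08],[0,0,-0.08]],"rot":[[0,0,0],[0,0,0],[0,0,0],[0,0,0],[0,0,0]]}'|grep -E 'tcp|open|grasp'
for i in 1 2; do python3 -m inch '{"offset":[[0.02,-0.015,0],[0.05,-0.037,0],[0.075,-0.056,0],[0.092,-0.0685,0],[0.092,-0.0685,0]],"rot":[[0,0,0],[0,0,0],[0,0,0],[0,0,0],[0,0,0]]}'|grep -E 'tcp|open|grasp'; done
python3 -m inch '{"offset":[[0,0,0],[0,0,0],[0,0,0],[0,0,0]],"rot":[[0,0,0],[0,0,0],[0,0,0],[0,0,0]]}'|grep -E 'tcp|open|grasp'; sh st.sh .5125 .216 .027 95
python3 - <<'E'
from h import *
s=env.get_state(); im,d,P=cloud('wrist'); A=R.from_rotvec(s['eef_rot']); L=A.inv().apply((P-s['tcp_pos'])[d>0])
q=L[(L[:,2]>-.03)&(L[:,2]<-.012)&(abs(L[:,1])<.019)&(abs(L[:,0])<.04)]; print('held cheese x ext',np.percentile(q[:,0],[1,99]).round(4),np.median(q[:,2]).round(4))
q=P[(d>0)&(P[...,2]>.016)&(P[...,2]<.028)&(abs(P[...,0]-.5)<.06)&(P[...,1]>.19)&(P[...,1]<.26)]; print('rim y', np.histogram(q[:,1],bins=np.arange(.19,.262,.004)))
E
```

```text
tcp_pos: [0.6638, 0.0459, 0.0186]
tcp_pos: [0.6658, 0.0457, 0.0212]
opening: 0.0584
grasp_force: 0.0
tcp_pos: [0.6656, 0.0457, 0.0209]
opening: 0.0415
grasp_force: 25.0
tcp_pos: [0.6689, 0.0457, 0.1062]
opening: 0.0409
grasp_force: 25.0
tcp_pos: [0.5845, 0.1341, 0.0999]
opening: 0.0417
grasp_force: 25.0
tcp_pos: [0.5096, 0.2188, 0.1002]
opening: 0.0416
grasp_force: 25.0
tcp_pos: [0.5141, 0.2161, 0.1008]
opening: 0.0414
grasp_force: 25.0
tcp [0.5141 0.2161 0.1008] yaw 94.94 rot [ 0.0002  0.     -0.0003] off now [ 0.0001 -0.0017  0.0738] off after rot [ 0.0001 -0.0016  0.0738] |D| 0.074
held cheese x ext [-0.0184  0.0206] -0.0199
rim y (array([ 42,  25,  24,  23,  16,  19,  19,  16,  13,  13,   8,  24, 101,
        52,  16,   0,   0]), array([0.19 , 0.194, 0.198, 0.202, 0.206, 0.21 , 0.214, 0.218, 0.222,
       0.226, 0.23 , 0.234, 0.238, 0.242, 0.246, 0.25 , 0.254, 0.258]))
```

```bash
python3 -m inch '{"offset":[[-0.0005,0,0.02],[-0.0005,0,0.04],[-0.0005,0,0.055],[-0.0005,0,0.06],[-0.0005,0,0.06]],"rot":[[0,0,0],[0,0,0],[0,0,0],[0,0,0],[0,0,0]]}'|grep -E 'tcp|grasp'
python3 -m inch '{"offset":[[0,0,0],[0,0,0.004],[0,0,0.008],[0,0,0.012],[0,0,0.012]],"rot":[[0,0,0],[0,0,0],[0,0,0],[0,0,0],[0,0,0]]}'|grep -E 'tcp|grasp|wrist'
python3 -m inch '{"offset":[[0,0,0],[0,0,0.001],[0,0,0.002],[0,0,0.0025]],"rot":[[0,0,0],[0,0,0],[0,0,0],[0,0,0]]}'|grep -E 'tcp|grasp|wrist'
```

```text
tcp_pos: [0.5123, 0.2157, 0.0395]
grasp_force: 25.0
tcp_pos: [0.5127, 0.2165, 0.0284]
wrist_force: [0.5, -0.4, -0.6]
grasp_force: 25.0
tcp_pos: [0.5131, 0.2166, 0.0269]
wrist_force: [-2.1, -1.2, 11.4]
grasp_force: 25.0
```

```bash
python3 -m inch '{"offset":[[0,0,0],[0,0,0],[0,0,0],[0,0,0],[0,0,0]],"rot":[[0,0,0],[0,0,0],[0,0,0],[0,0,0],[0,0,0]]}' 0.27 |grep -E 'tcp|open'
python3 -m inch '{"offset":[[0,0,-0.01],[0,0,-0.04],[0,0,-0.08],[0,0,-0.12],[0,0,-0.16]],"rot":[[0,0,0],[0,0,0],[0,0,0],[0,0,0],[0,0,0]]}' |grep -E 'tcp|open'
for i in 1 2; do python3 -m inch '{"offset":[[-0.03,0.015,0],[-0.065,0.032,0],[-0.1,0.05,0],[-0.13,0.0625,0],[-0.145,0.064,0]],"rot":[[0,0,0],[0,0,0],[0,0,0],[0,0,0],[0,0,0]]}' 1 |grep tcp; done
python3 -m inch '{"offset":[[0,0,0],[0,0,0],[0,0,0],[0,0,0]],"rot":[[0,0,0],[0,0,0],[0,0,0],[0,0,0]]}'|grep tcp
python3 - <<'E'
from h import *
cheeses(); to(.6656,-.0304,.05,95)
E
```

```text
tcp_pos: [0.5129, 0.2165, 0.0262]
opening: 0.0557
tcp_pos: [0.5123, 0.2163, 0.1885]
opening: 0.0556
tcp_pos: [0.5922, 0.0743, 0.1874]
tcp_pos: [0.6684, -0.0651, 0.187]
tcp_pos: [0.6649, -0.0594, 0.1865]
cheese 665.2 -30.2 r 20.8 z 0.0409 [302 141  38  39]
cheese 431.4 -92.1 r 31.9 z 0.044 [ 92 170  47  55]
cheese 636.0 -100.6 r 20.9 z 0.041 [272 200  36  36]
cheese 657.7 -186.1 r 20.8 z 0.041 [287 268  33  25]
tcp [ 0.6651 -0.0595  0.1865] yaw 95.11 rot [-0.0002 -0.0002  0.0006] off now [0.0288 0.0032 0.1365] off after rot [0.0289 0.0031 0.1365] |D| 0.14
```

One cheese was knocked aside and now stands upright at (0.636, -0.101). I continue with the third.

```bash
python3 -m inch '{"offset":[[0.029,0.003,0.03],[0.029,0.003,0.07],[0.029,0.003,0.11],[0.029,0.003,0.135],[0.029,0.003,0.1365]],"rot":[[0,0,0],[0,0,0],[0,0,0],[0,0,0],[0,0,0]]}'|grep tcp
python3 -m inch '{"offset":[[0,0,0],[0,0,0],[0,0,0],[0,0,0]],"rot":[[0,0,0],[0,0,0],[0,0,0],[0,0,0]]}'|grep tcp; sh st.sh .6654 -.0302 .021 95
```

```text
tcp_pos: [0.6613, -0.0298, 0.0443]
tcp_pos: [0.6681, -0.0322, 0.0523]
tcp [ 0.6681 -0.0322  0.0523] yaw 95.03 rot [0.0013 0.0003 0.0002] off now [ 0.0022 -0.0027  0.0313] off after rot [ 0.0022 -0.0026  0.0313] |D| 0.031
```

```bash
python3 -m inch '{"offset":[[0.0015,-0.0022,0.01],[0.0015,-0.0022,0.02],[0.0015,-0.0022,0.0295],[0.0015,-0.0022,0.0295]],"rot":[[0,0,0],[0,0,0],[0,0,0],[0,0,0]]}'|grep tcp
for i in 1 2; do python3 -m inch '{"offset":[[0,0,0],[0,0,0],[0,0,0],[0,0,0],[0,0,0]],"rot":[[0,0,0],[0,0,0],[0,0,0],[0,0,0],[0,0,0]]}' -1 25|grep -E 'tcp|open|grasp'; done
python3 -m inch '{"offset":[[0,0,-0.01],[0,0,-0.03],[0,0,-0.06],[0,0,-0.08],[0,0,-0.08]],"rot":[[0,0,0],[0,0,0],[0,0,0],[0,0,0],[0,0,0]]}'|grep -E 'tcp|open|grasp'
for i in 1 2; do python3 -m inch '{"offset":[[0.02,-0.013,0],[0.05,-0.033,0],[0.075,-0.05,0],[0.099,-0.0655,0],[0.099,-0.0655,0]],"rot":[[0,0,0],[0,0,0],[0,0,0],[0,0,0],[0,0,0]]}'|grep -E 'tcp|open|grasp'; done
python3 -m inch '{"offset":[[0,0,0],[0,0,0],[0,0,0],[0,0,0]],"rot":[[0,0,0],[0,0,0],[0,0,0],[0,0,0]]}'|grep -E 'tcp|open|grasp'; sh st.sh .5176 .1562 .027 95
cat >> h.py <<'E'
def hc():
    s=env.get_state(); im,d,P=cloud('wrist'); A=R.from_rotvec(s['eef_rot']); L=A.inv().apply((P-s['tcp_pos'])[d>0])
    q=L[(L[:,2]>-.03)&(L[:,2]<-.012)&(abs(L[:,1])<.019)&(abs(L[:,0])<.04)]; print('held cheese x ext',np.percentile(q[:,0],[1,99]).round(4),np.median(q[:,2]).round(4))
hcr=hc
E
python3 -c "
from h import *
hc()"
```

```text
tcp_pos: [0.6619, -0.0305, 0.0176]
tcp_pos: [0.6643, -0.0308, 0.0206]
opening: 0.0582
grasp_force: 0.0
tcp_pos: [0.6642, -0.0307, 0.0205]
opening: 0.0419
grasp_force: 25.0
tcp_pos: [0.6673, -0.0312, 0.1056]
opening: 0.0416
grasp_force: 25.0
tcp_pos: [0.5844, 0.0658, 0.0992]
opening: 0.0417
grasp_force: 25.0
tcp_pos: [0.5115, 0.1576, 0.0995]
opening: 0.0413
grasp_force: 25.0
tcp_pos: [0.5172, 0.1542, 0.1003]
opening: 0.0413
grasp_force: 25.0
tcp [0.5172 0.1542 0.1003] yaw 94.95 rot [ 0.0002  0.     -0.0003] off now [0.002  0.0005 0.0733] off after rot [0.0019 0.0006 0.0733] |D| 0.073
held cheese x ext [-0.018  0.021] -0.0204
```

```bash
python3 -m inch '{"offset":[[0.001,0,0.02],[0.001,0,0.04],[0.001,0,0.055],[0.001,0,0.06],[0.001,0,0.06]],"rot":[[0,0,0],[0,0,0],[0,0,0],[0,0,0],[0,0,0]]}'|grep -E 'tcp|grasp'
python3 -m inch '{"offset":[[0,0,0],[0,0,0.004],[0,0,0.008],[0,0,0.012],[0,0,0.012]],"rot":[[0,0,0],[0,0,0],[0,0,0],[0,0,0],[0,0,0]]}'|grep -E 'tcp|grasp|wrist'
python3 -m inch '{"offset":[[0,0,0],[0,0,0.001],[0,0,0.0018],[0,0,0.0018]],"rot":[[0,0,0],[0,0,0],[0,0,0],[0,0,0]]}'|grep -E 'tcp|grasp|wrist'
python3 -m inch '{"offset":[[0,0,0],[0,0,0],[0,0,0],[0,0,0],[0,0,0]],"rot":[[0,0,0],[0,0,0],[0,0,0],[0,0,0],[0,0,0]]}' 0.27 |grep -E 'tcp|open'
python3 -m inch '{"offset":[[0,0,-0.01],[0,0,-0.04],[0,0,-0.08],[0,0,-0.12],[0,0,-0.16]],"rot":[[0,0,0],[0,0,0],[0,0,0],[0,0,0],[0,0,0]]}' |grep -E 'tcp|open'
for i in 1 2; do python3 -m inch '{"offset":[[-0.03,0.01,0],[-0.065,0.022,0],[-0.1,0.034,0],[-0.13,0.044,0],[-0.15,0.049,0]],"rot":[[0,0,0],[0,0,0],[0,0,0],[0,0,0],[0,0,0]]}' 1 |grep tcp; done
python3 -m inch '{"offset":[[0,0,0],[0,0,0],[0,0,0],[0,0,0]],"rot":[[0,0,0],[0,0,0],[0,0,0],[0,0,0]]}'|grep tcp
python3 - <<'E'
from h import *
cheeses(); to(.636,-.1006,.05,95)
E
```

```text
tcp_pos: [0.5153, 0.1554, 0.0391]
grasp_force: 25.0
tcp_pos: [0.5158, 0.156, 0.028]
wrist_force: [0.2, 0.3, -1.0]
grasp_force: 25.0
tcp_pos: [0.5161, 0.1561, 0.0265]
wrist_force: [-0.1, -1.0, -0.4]
grasp_force: 25.0
tcp_pos: [0.5161, 0.1561, 0.0266]
opening: 0.0559
tcp_pos: [0.5154, 0.1559, 0.1888]
opening: 0.0558
tcp_pos: [0.5795, 0.0081, 0.1877]
tcp_pos: [0.6412, -0.1375, 0.1873]
tcp_pos: [0.6392, -0.1327, 0.1867]
cheese 430.8 -92.0 r 31.5 z 0.0446 [108 101  49  62]
cheese 635.9 -100.9 r 20.8 z 0.041 [299 138  38  39]
cheese 657.5 -186.7 r 20.8 z 0.0409 [312 215  35  34]
tcp [ 0.6393 -0.1327  0.1867] yaw 95.1 rot [-0.0002 -0.0002  0.0006] off now [ 0.0321 -0.0004  0.1367] off after rot [ 0.0322 -0.0005  0.1367] |D| 0.14
```

```bash
python3 -m inch '{"offset":[[0.032,-0.001,0.03],[0.032,-0.001,0.07],[0.032,-0.001,0.11],[0.032,-0.001,0.135],[0.032,-0.001,0.1365]],"rot":[[0,0,0],[0,0,0],[0,0,0],[0,0,0],[0,0,0]]}'|grep tcp
python3 -m inch '{"offset":[[0,0,0],[0,0,0],[0,0,0],[0,0,0]],"rot":[[0,0,0],[0,0,0],[0,0,0],[0,0,0]]}'|grep tcp; sh st.sh .636 -.1009 .021 95
```

```text
tcp_pos: [0.6314, -0.0998, 0.0448]
tcp_pos: [0.6379, -0.1028, 0.0524]
tcp [ 0.6379 -0.1028  0.0524] yaw 95.03 rot [0.0012 0.0004 0.0002] off now [ 0.0021 -0.0019  0.0314] off after rot [ 0.0021 -0.0018  0.0314] |D| 0.032
```

```bash
python3 -m inch '{"offset":[[0.002,-0.0015,0.01],[0.002,-0.0015,0.02],[0.002,-0.0015,0.0295],[0.002,-0.0015,0.0295]],"rot":[[0,0,0],[0,0,0],[0,0,0],[0,0,0]]}'|grep tcp
for i in 1 2; do python3 -m inch '{"offset":[[0,0,0],[0,0,0],[0,0,0],[0,0,0],[0,0,0]],"rot":[[0,0,0],[0,0,0],[0,0,0],[0,0,0],[0,0,0]]}' -1 25|grep -E 'tcp|open|grasp'; done
python3 -m inch '{"offset":[[0,0,-0.01],[0,0,-0.03],[0,0,-0.06],[0,0,-0.08],[0,0,-0.08]],"rot":[[0,0,0],[0,0,0],[0,0,0],[0,0,0],[0,0,0]]}'|grep -E 'tcp|open|grasp'
for i in 1 2; do python3 -m inch '{"offset":[[0.02,-0.013,0],[0.05,-0.032,0],[0.075,-0.05,0],[0.103,-0.065,0],[0.103,-0.065,0]],"rot":[[0,0,0],[0,0,0],[0,0,0],[0,0,0],[0,0,0]]}'|grep -E 'tcp|open|grasp'; done
python3 -m inch '{"offset":[[0,0,0],[0,0,0],[0,0,0],[0,0,0]],"rot":[[0,0,0],[0,0,0],[0,0,0],[0,0,0]]}'|grep -E 'tcp|open|grasp'; sh st.sh .4869 .0933 .027 95
python3 -c "
from h import *
hc()"
```

```text
tcp_pos: [0.6325, -0.1001, 0.0179]
tcp_pos: [0.6348, -0.1006, 0.0208]
opening: 0.0581
grasp_force: 0.0
tcp_pos: [0.6347, -0.1006, 0.0207]
opening: 0.0415
grasp_force: 25.0
tcp_pos: [0.6376, -0.1013, 0.1056]
opening: 0.0412
grasp_force: 25.0
tcp_pos: [0.5547, 0.0005, 0.0993]
opening: 0.0413
grasp_force: 25.0
tcp_pos: [0.482, 0.0962, 0.0996]
opening: 0.0416
grasp_force: 25.0
tcp_pos: [0.4881, 0.0924, 0.1005]
opening: 0.0414
grasp_force: 25.0
tcp [0.4881 0.0924 0.1005] yaw 94.95 rot [ 0.0002  0.     -0.0003] off now [ 0.001  -0.0012  0.0735] off after rot [ 0.001  -0.0011  0.0735] |D| 0.074
held cheese x ext [-0.019  0.02 ] -0.0202
```

```bash
python3 -m inch '{"offset":[[0,0,0.02],[0,0,0.04],[0,0,0.055],[0,0,0.06],[0,0,0.06]],"rot":[[0,0,0],[0,0,0],[0,0,0],[0,0,0],[0,0,0]]}'|grep -E 'tcp|grasp'
python3 -m inch '{"offset":[[0,0,0],[0,0,0.004],[0,0,0.008],[0,0,0.012],[0,0,0.012]],"rot":[[0,0,0],[0,0,0],[0,0,0],[0,0,0],[0,0,0]]}'|grep -E 'tcp|grasp|wrist'
python3 -m inch '{"offset":[[0,0,0],[0,0,0.001],[0,0,0.0018],[0,0,0.0018]],"rot":[[0,0,0],[0,0,0],[0,0,0],[0,0,0]]}'|grep -E 'tcp|grasp|wrist'
python3 -m inch '{"offset":[[0,0,0],[0,0,0],[0,0,0],[0,0,0],[0,0,0]],"rot":[[0,0,0],[0,0,0],[0,0,0],[0,0,0],[0,0,0]]}' 0.27 |grep -E 'tcp|open'
python3 -m inch '{"offset":[[0,0,-0.01],[0,0,-0.04],[0,0,-0.08],[0,0,-0.12],[0,0,-0.16]],"rot":[[0,0,0],[0,0,0],[0,0,0],[0,0,0],[0,0,0]]}' |grep -E 'tcp|open'
for i in 1 2; do python3 -m inch '{"offset":[[-0.03,0.013,0],[-0.065,0.029,0],[-0.1,0.044,0],[-0.135,0.061,0],[-0.1615,0.0725,0]],"rot":[[0,0,0],[0,0,0],[0,0,0],[0,0,0],[0,0,0]]}' 1 |grep tcp; done
python3 -m inch '{"offset":[[0,0,0],[0,0,0],[0,0,0],[0,0,0]],"rot":[[0,0,0],[0,0,0],[0,0,0],[0,0,0]]}'|grep tcp
python3 - <<'E'
from h import *
cheeses(); to(.6577,-.1865,.05,95)
E
```

```text
tcp_pos: [0.4862, 0.0927, 0.0393]
grasp_force: 25.0
tcp_pos: [0.4867, 0.0933, 0.0282]
wrist_force: [0.4, 0.0, -0.5]
grasp_force: 25.0
tcp_pos: [0.487, 0.0933, 0.0267]
wrist_force: [0.5, -0.6, -1.0]
grasp_force: 25.0
tcp_pos: [0.487, 0.0933, 0.0267]
opening: 0.0561
tcp_pos: [0.4862, 0.0932, 0.189]
opening: 0.0554
tcp_pos: [0.5748, -0.0639, 0.1879]
tcp_pos: [0.6608, -0.2188, 0.1875]
tcp_pos: [0.6588, -0.2144, 0.1869]
cheese 431.1 -92.0 r 31.7 z 0.0443 [78  7 54 73]
cheese 657.5 -187.0 r 20.9 z 0.041 [300 143  38  38]
cheese 548.3 -445.1 r 22.0 z 0.0423 [205 333  29  28]
tcp [ 0.6589 -0.2143  0.187 ] yaw 95.09 rot [-0.0002 -0.0002  0.0005] off now [0.0277 0.0014 0.137 ] off after rot [0.0278 0.0012 0.137 ] |D| 0.14
```

```bash
python3 -m inch '{"offset":[[0.0295,-0.001,0.03],[0.0295,-0.001,0.07],[0.0295,-0.001,0.11],[0.0295,-0.001,0.135],[0.0295,-0.001,0.1365]],"rot":[[0,0,0],[0,0,0],[0,0,0],[0,0,0],[0,0,0]]}'|grep tcp
python3 -m inch '{"offset":[[0,0,0],[0,0,0],[0,0,0],[0,0,0]],"rot":[[0,0,0],[0,0,0],[0,0,0],[0,0,0]]}'|grep tcp; sh st.sh .6577 -.1868 .021 95
```

```text
tcp_pos: [0.6513, -0.1833, 0.0449]
tcp_pos: [0.6578, -0.1871, 0.0528]
tcp [ 0.6578 -0.1871  0.0528] yaw 95.03 rot [0.0012 0.0006 0.0002] off now [ 0.0003 -0.0002  0.0318] off after rot [ 0.0003 -0.0001  0.0318] |D| 0.032
```

```bash
python3 -m inch '{"offset":[[0,0,0.01],[0,0,0.02],[0,0,0.03],[0,0,0.03]],"rot":[[0,0,0],[0,0,0],[0,0,0],[0,0,0]]}'|grep tcp
for i in 1 2; do python3 -m inch '{"offset":[[0,0,0],[0,0,0],[0,0,0],[0,0,0],[0,0,0]],"rot":[[0,0,0],[0,0,0],[0,0,0],[0,0,0],[0,0,0]]}' -1 25|grep -E 'tcp|open|grasp'; done
python3 -m inch '{"offset":[[0,0,-0.01],[0,0,-0.03],[0,0,-0.06],[0,0,-0.08],[0,0,-0.08]],"rot":[[0,0,0],[0,0,0],[0,0,0],[0,0,0],[0,0,0]]}'|grep -E 'tcp|open|grasp'
for i in 1 2; do python3 -m inch '{"offset":[[0.03,-0.007,0],[0.07,-0.017,0],[0.11,-0.027,0],[0.147,-0.0365,0],[0.147,-0.0365,0]],"rot":[[0,0,0],[0,0,0],[0,0,0],[0,0,0],[0,0,0]]}'|grep -E 'tcp|open|grasp'; done
python3 -m inch '{"offset":[[0,0,0],[0,0,0],[0,0,0],[0,0,0]],"rot":[[0,0,0],[0,0,0],[0,0,0],[0,0,0]]}'|grep -E 'tcp|open|grasp'; sh st.sh .5587 .0995 .027 95
python3 -c "
from h import *
hc()"
```

```text
tcp_pos: [0.654, -0.1858, 0.0173]
tcp_pos: [0.6564, -0.1866, 0.0205]
opening: 0.058
grasp_force: 0.0
tcp_pos: [0.6563, -0.1865, 0.0204]
opening: 0.0411
grasp_force: 25.0
tcp_pos: [0.6592, -0.1877, 0.1056]
opening: 0.0414
grasp_force: 25.0
tcp_pos: [0.6019, -0.0369, 0.099]
opening: 0.0417
grasp_force: 25.0
tcp_pos: [0.5537, 0.1052, 0.0994]
opening: 0.0418
grasp_force: 25.0
tcp_pos: [0.5583, 0.0986, 0.1001]
opening: 0.0414
grasp_force: 25.0
tcp [0.5583 0.0986 0.1001] yaw 94.92 rot [ 0.0001  0.0001 -0.0004] off now [0.0009 0.0004 0.0731] off after rot [0.0009 0.0005 0.0731] |D| 0.073
held cheese x ext [-0.0189  0.0201] -0.0205
```

```bash
python3 -m inch '{"offset":[[0,0,0.02],[0,0,0.04],[0,0,0.055],[0,0,0.06],[0,0,0.06]],"rot":[[0,0,0],[0,0,0],[0,0,0],[0,0,0],[0,0,0]]}'|grep -E 'tcp|grasp'
python3 -m inch '{"offset":[[0,0,0],[0,0,0.004],[0,0,0.008],[0,0,0.012],[0,0,0.012]],"rot":[[0,0,0],[0,0,0],[0,0,0],[0,0,0],[0,0,0]]}'|grep -E 'tcp|grasp|wrist'
python3 -m inch '{"offset":[[0,0,0],[0,0,0.001],[0,0,0.0018],[0,0,0.0018]],"rot":[[0,0,0],[0,0,0],[0,0,0],[0,0,0]]}'|grep -E 'tcp|grasp|wrist'
python3 -m inch '{"offset":[[0,0,0],[0,0,0],[0,0,0],[0,0,0],[0,0,0]],"rot":[[0,0,0],[0,0,0],[0,0,0],[0,0,0],[0,0,0]]}' 0.27 |grep -E 'tcp|open'
python3 -m inch '{"offset":[[0,0,-0.01],[0,0,-0.04],[0,0,-0.08],[0,0,-0.12],[0,0,-0.16]],"rot":[[0,0,0],[0,0,0],[0,0,0],[0,0,0],[0,0,0]]}' |grep -E 'tcp|open'
python3 -m inch '{"offset":[[-0.03,-0.01,-0.02],[-0.05,-0.02,-0.04],[-0.07,-0.03,-0.06],[-0.07,-0.03,-0.08],[-0.07,-0.03,-0.08]],"rot":[[0,0,0],[0,0,0],[0,0,0],[0,0,0],[0,0,0]]}' 1 |grep tcp
python3 -m inch '{"offset":[[0,0,0],[0,0,0],[0,0,0],[0,0,0]],"rot":[[0,0,0],[0,0,0],[0,0,0],[0,0,0]]}'|grep -E 'tcp|time'
python3 - <<'E'
from h import *
save(cheeses(),'w10.png'); rows([(-15,15),(26,40),(60,74),(86,100),(120,134),(146,156),(184,194),(20,205)])
for c in('scene','side'):
    im,d,P=cloud(c)
    for t in('tub','ramekin','sauce'):
        for m in env.masks_of(c,t)[:1]: print(c,t,np.median(P[m['region']&(d>0)],0).round(3))
E
```

```text
tcp_pos: [0.5568, 0.0991, 0.0389]
grasp_force: 25.0
tcp_pos: [0.5573, 0.1, 0.0278]
wrist_force: [-0.1, 0.8, -0.7]
grasp_force: 25.0
tcp_pos: [0.5577, 0.1, 0.0264]
wrist_force: [0.1, -0.1, -0.4]
grasp_force: 25.0
tcp_pos: [0.5577, 0.1, 0.0265]
opening: 0.0558
tcp_pos: [0.557, 0.0999, 0.1887]
opening: 0.056
tcp_pos: [0.5357, 0.0265, 0.2713]
time_s: 73.65
tcp_pos: [0.5331, 0.0281, 0.265]
cheese 513.1 215.8 r 20.9 z 0.047 [298   0  35  39]
cheese 516.2 156.1 r 20.9 z 0.0471 [297  53  34  37]
cheese 557.6 99.2 r 20.9 z 0.047 [326 105  32  33]
cheese 487.0 92.4 r 20.8 z 0.047 [271 106  33  33]
cheese 435.4 -91.1 r 31.3 z 0.0446 [241 226  22  41]
(26, 40) ends [-76.5  73.4] c -1.59 U [26.1 39.8] 121
(60, 74) ends [-76.5  73.4] c -1.54 U [60.3 73.5] 208
(86, 100) ends [-76.4  73.4] c -1.5 U [86.3 99.4] 111
(120, 134) ends [-76.1  73. ] c -1.55 U [120.1 133.8] 122
(146, 156) ends [-76.8  72.6] c -2.08 U [146.2 155.5] 72
(184, 194) ends [-76.4  73.2] c -1.6 U [184.5 193.1] 59
(20, 205) ends [-56.7  52.5] c -2.1 U [ 33.9 189.9] 560
scene tub [ 0.415 -0.094  0.026]
scene ramekin [ 0.39  -0.383  0.026]
scene sauce [ 0.552 -0.443  0.077]
side tub [ 0.431 -0.077  0.032]
side ramekin [ 0.396 -0.378  0.026]
side sauce [ 0.533 -0.468  0.092]
```

View pics/w10.png

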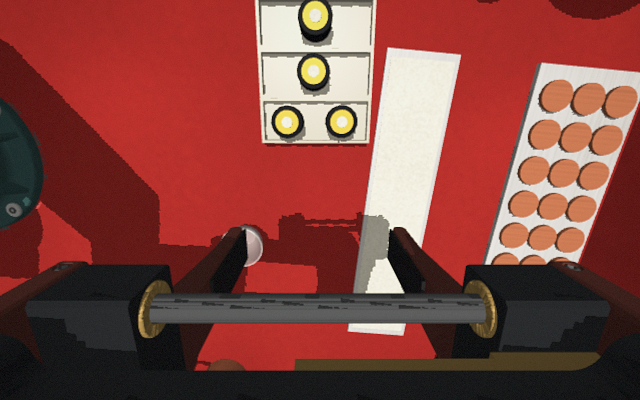

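The row is closed with ends level, and all four cheeses stand in the trays (tops at z 0.047) at (315,15), (313,72), (287,122) and (341,122). The sheet is empty, so I hand in.

```bash
python3 -c "
from rig import env
print(env.finish_job())"
```

```text
the job is handed in; nothing more can be done
None
```

The job is handed in: all three trays lie in a closed row against the steel block with ends level to within about 0.5 mm, and all four cheeses present stand upright, label up, on the tray floors; the judge's verdict was not returned.

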